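# Set up grate slats in a T-slot welding jig

### The job

Set up the welding jig for the next grate. Lay every loose slat flat in a bay of its own between the pins, all tongues pointing away from the T-slot and the square ends up to the stop strip (touching it or a few millimetres off). Once all the slats are laid, fit one hold-down to each: drop its T-head through the entry pocket, slide it along the slot to the slat, and give it a quarter turn so that the head locks crosswise under the lips and the nose lies squarely over the slat's end, near the middle of its width; leave any spare hold-down in the rack and the pipe, carton and brush alone.

Things in the scene. Friction and masses are not known exactly. Their poses are not given: they have to be found in the camera images.
- jig: Dark steel jig fixed on the bench: plate x -38 to 195, y -240 to 175 mm, top 30 mm above its origin and the bench. T-slot along its y at x=0 (robot side): slot 13 mm wide, lips 8 thick, channel below 38 wide, 14 high. +x points to the bays, away from the robot (yaw within 0.15). Stop strip 5 mm high at x 20 to 25, beside the slot.
- pocket (a point): Centre, at the plate top, of the entry pocket near the slot's -y (right-hand) end, at jig y = -200 mm: opening 22 mm (jig x) by 34 mm (jig y), the only place where a T-head can be dropped in. Axes as the jig's.
- bay1 (a point): Bay 1 of 4, nearest the pocket: point on the plate top, 102 mm from the slot's centre line, under a slat's centre when its square end is 2 mm off the stop strip. Bays are 85 mm apart along the slot (jig y -115, -30, 55, 140). Four pins (8 mm thick, 8 tall) mark each, 40 mm before and 36 mm beyond this point along x, 23 mm to either side: 38 mm clear width. Axes as the jig's.
- bay4 (a point): Bay 4 of 4, farthest from the pocket: point on the plate top, 102 mm from the slot's centre line, under a slat's centre when its square end is 2 mm off the stop strip. Bays are 85 mm apart along the slot (jig y -115, -30, 55, 140). Four pins (8 mm thick, 8 tall) mark each, 40 mm before and 36 mm beyond this point along x, 23 mm to either side: 38 mm clear width. Axes as the jig's.
- slatA_mid (a point): Loose steel grate slat (3 or 4 are present, all alike): flat bar 150 x 32 x 10 mm, 0.34 kg, lying flat; this point is its centre, 5 mm above its underside. Its x runs along its length towards the tongue: the last 30 mm at +x narrow to a tongue 16 mm wide; the other end is square and full width.
- slatA_tip (a point): Tip of that slat's tongue, 75 mm along x from its centre.
- slatB_mid (a point): Loose steel grate slat (3 or 4 are present, all alike): flat bar 150 x 32 x 10 mm, 0.34 kg, lying flat; this point is its centre, 5 mm above its underside. Its x runs along its length towards the tongue: the last 30 mm at +x narrow to a tongue 16 mm wide; the other end is square and full width.
- slatB_tip (a point): Tip of that slat's tongue, 75 mm along x from its centre.
- slatC_mid (a point): Loose steel grate slat (3 or 4 are present, all alike): flat bar 150 x 32 x 10 mm, 0.34 kg, lying flat; this point is its centre, 5 mm above its underside. Its x runs along its length towards the tongue: the last 30 mm at +x narrow to a tongue 16 mm wide; the other end is square and full width.
- slatC_tip (a point): Tip of that slat's tongue, 75 mm along x from its centre.
- slatD_mid (a point): Loose steel grate slat (3 or 4 are present, all alike): flat bar 150 x 32 x 10 mm, 0.34 kg, lying flat; this point is its centre, 5 mm above its underside. Its x runs along its length towards the tongue: the last 30 mm at +x narrow to a tongue 16 mm wide; the other end is square and full width.
- slatD_tip (a point): Tip of that slat's tongue, 75 mm along x from its centre.
- rack: Low grey rack, fixed: two rails 280 mm long (its x, pointing away from the robot) with a 20 mm gap between, tops 35 mm above the bench; the hold-downs hang in the gap by their flanges, 68 mm apart, all noses towards the rack's +x. Origin on the bench under its centre.
- holdA_grip (a point): Upright steel quarter-turn hold-down (four, alike, 0.22 kg). Point on its axis, mid-height of the thumb bar to grip: 14 mm thick (its y), 24 long (its x), 16 mm up and down. A flange 34 mm across rests on rack or jig, its underside 36 mm below this point; under it a 10 mm shank and the T-head, 28 (x) by 16 (y) mm, top 10 and bottom 18 mm below the flange.
- holdA_nose (a point): Underside of the tip of that hold-down's nose, a finger 14 mm wide and 8 mm thick that reaches 46 mm from the axis along its +x, parallel to the T-head's long side; 24 mm below the grip point. With the flange on the jig it passes 2 mm above a slat. In the slot the hold-down can rise 2 mm.
- holdB_grip (a point): Upright steel quarter-turn hold-down (four, alike, 0.22 kg). Point on its axis, mid-height of the thumb bar to grip: 14 mm thick (its y), 24 long (its x), 16 mm up and down. A flange 34 mm across rests on rack or jig, its underside 36 mm below this point; under it a 10 mm shank and the T-head, 28 (x) by 16 (y) mm, top 10 and bottom 18 mm below the flange.
- holdB_nose (a point): Underside of the tip of that hold-down's nose, a finger 14 mm wide and 8 mm thick that reaches 46 mm from the axis along its +x, parallel to the T-head's long side; 24 mm below the grip point. With the flange on the jig it passes 2 mm above a slat. In the slot the hold-down can rise 2 mm.
- holdC_grip (a point): Upright steel quarter-turn hold-down (four, alike, 0.22 kg). Point on its axis, mid-height of the thumb bar to grip: 14 mm thick (its y), 24 long (its x), 16 mm up and down. A flange 34 mm across rests on rack or jig, its underside 36 mm below this point; under it a 10 mm shank and the T-head, 28 (x) by 16 (y) mm, top 10 and bottom 18 mm below the flange.
- holdC_nose (a point): Underside of the tip of that hold-down's nose, a finger 14 mm wide and 8 mm thick that reaches 46 mm from the axis along its +x, parallel to the T-head's long side; 24 mm below the grip point. With the flange on the jig it passes 2 mm above a slat. In the slot the hold-down can rise 2 mm.
- holdD_grip (a point): Upright steel quarter-turn hold-down (four, alike, 0.22 kg). Point on its axis, mid-height of the thumb bar to grip: 14 mm thick (its y), 24 long (its x), 16 mm up and down. A flange 34 mm across rests on rack or jig, its underside 36 mm below this point; under it a 10 mm shank and the T-head, 28 (x) by 16 (y) mm, top 10 and bottom 18 mm below the flange.
- holdD_nose (a point): Underside of the tip of that hold-down's nose, a finger 14 mm wide and 8 mm thick that reaches 46 mm from the axis along its +x, parallel to the T-head's long side; 24 mm below the grip point. With the flange on the jig it passes 2 mm above a slat. In the slot the hold-down can rise 2 mm.
- pipe: Rusty pipe test piece standing on the bench, 60 mm across, 90 mm tall; origin at its foot. Not part of the job.
- pack: Yellow electrode carton, 350 x 70 x 30 mm, lying on the bench. Not part of the job.
- brush: Wire brush with a handle, lying on the bench near the robot. Not part of the job.
There are look-alikes about, which are no part of the job. What is shaped like the part that bears holdC_grip but brown or yellow is not meant.

How it is judged:
By the outcome, as a careful person would: the job done as asked, in the order asked, and still so for the second after the job is handed in, with the robot touching nothing.
Of slatA, slatB, slatC, slatD only 3 to 4 are there at a start; the rules pass over those that are not, and their reading is None.
At some moment in a run one of slatA, slatB, slatC, slatD may be knocked a few centimetres aside while the robot is not near it.
It also fails if it takes over 210 s, if anything falls off the work surface, if the arm or the gripper's body presses on something with over 40 N, if the wrist force passes 120 N, or if a joint passes its speed limit or range.

### The arm

A 6-joint arm with a two-finger parallel gripper is mounted at the origin on the work surface. World frame = base frame: x ahead of the robot, y to its left, z up, the work surface at z = 0. Lengths are in m, angles in rad, forces in N, time in s.
With the tool pointing down it reaches from about 0.25 to 0.775 m from the base axis. Payload 4 kg.
Tool frame: the origin (TCP) lies at the very end of the fingers, on their centre line; the grasp point (between the pads) lies hold_point_z behind it (hold_point_z is the distance from the TCP to the grasp point, in m); z points along the fingers, y is the direction in which the jaws open and shut (so a half turn about z gives the same grasp; the last joint's range is limited). The gripper opens to 94 mm and grips with 3 to 60 N. Pads are 16 mm wide; open, the fingers measure 119 mm over their backs; the gripper's body (75 mm by 177 mm) begins 78 mm behind the grasp point.
Start: joints at [-1.218, 0.087, 1.371, -0, 1.684, -0.103], TCP at [0.242, -0.494, 0.206] pointing down, gripper open.
Joint ranges: [-3.1, 3.1], [-0.76, 2.03], [0.27, 2.55], [-1.08, 4.22], [0.17, 2.65], [-2.57, 2.57]. Speed limits (rad/s): [2.79, 2.79, 3.14, 3.14, 3.14, 3.14].

### API

Orientations are given as [roll, pitch, yaw] about the fixed x, y, z axes, in that order (R = Rz(yaw) Ry(pitch) Rx(roll)).
In Python, from bench import * gives the robot as it stands.
- The arm moves only by the tool step_arm, never from a script. Its argument "increments" is text: rows parted by semicolons, each of 6 numbers parted by spaces: the shift along the tool's x, y, z in cm, then the turn, a rotation vector about the tool's x, y, z in rad. A call has 1 to 5 rows; each row shifts and turns the commanded pose from where the row before left it, along the tool's axes as they then stand; what a row does not reach is not made up. A row lasts 1/10 s, in which the tool goes at most 50 mm and 8.59 degrees, less where a joint would pass 70% of its speed; a pose out of reach is approached as far as the arm can. A call is refused whole if a number of a shift passes 5 or a number of a turn 0.15, either way. A call with a gripper value outside its range is refused whole. "claw" is the gripper's target within -1 to 1 (shut at 1, half-way at 0, fully open at -1), set as the call begins (left out, the last holds). The fingers move at their own pace and stop on an object; the grip force is fixed at half the most. Time passes only in rows, so rows that do not move let the fingers close. It gives the time, the measured TCP pose, the force and the opening at its end, in the units of the state.
- get_obs(): the state, without advancing time (a new reading comes with each control period).
- snapshot(name): name is "scene" or "top" or "wrist"; returns the picture (400x640x3 uint8, red, green, blue); there is no depth.
- calibration(name): a dict with "camera_matrix" (3x3 intrinsics, pixels), "eye" and "orientation" of the camera in the world; the wrist camera has in their place "tool_from_camera" (4x4, takes a point from camera to tool coordinates, whose origin is the TCP and whose axes are the flange's). Camera axes: x right, y up, looking along -z (the intrinsics and any distortion apply to the point x, -y, -z); pixel columns grow to the right and rows downward; lengths in m; the calibration is good to about 2 mm. A picture is of the moment at which its call begins: read the wrist's pose just before it. calibration takes no time and is no camera call.
- close_job(): hands the job in, once; it reports no verdict.
The state is a dict: "time": time; "joint_positions": joint angles; "qvel": joint speeds; "joint_torque": joint torques, N m; "tool_pos": TCP position; "ee_rot": TCP orientation; "wrist_force": force on the tool from outside, world axes, zero at the start; "wrist_torque": the same for the moment, N m; "width": finger opening in m.
Only numpy, scipy, OpenCV 4.12 (cv2) and the standard library are available. Lean on these libraries where they do the work, as an engineer would, in place of code of your own. Each camera call takes 0.05 s, during which the arm holds its last target. There are 200 camera calls.

## Working session

There is one attempt and no reset: what is moved stays moved. The work goes in short steps, Python scripts to look and compute and a tool call to move; the robot and the scene stay as the last step left them, time stands still between calls to the robot, and variables do not carry over. Pictures are saved under pics/ and viewed, about 12 in all and at most 16, crops included, and the job is handed in when it is done.

Besides the shell and the picture viewer there is one more tool, called after "Emit:" by a JSON object that holds its "fn" and its "kwargs". step_arm: Moves the arm, as the interface text tells. Its arguments: {"type":"object","properties":{"increments":{"type":"string"},"claw":{"type":"number"}},"required":["increments"]}

```bash
ls; mkdir -p pics; cat > h.py <<'E'
from bench import *
import numpy as np, cv2
from scipy.spatial.transform import Rotation as R
E
python3 - <<'E'
from h import *
for n in ("scene","top"):
    im=snapshot(n); cv2.imwrite(f"pics/{n}0.png",im[:,:,::-1])
for n in ("scene","top","wrist"): print(calibration(n))
print(get_obs())
E
```

```text
pics
{'camera_matrix': array([[509.55296405,   0.        , 324.90724814],
       [  0.        , 509.55296405, 194.49374381],
       [  0.        ,   0.        ,   1.        ]]), 'eye': array([ 1.03102876, -0.66166918,  1.39966805]), 'orientation': array([0.53002482, 0.0055986 , 0.61833812])}
{'camera_matrix': array([[378.23696145,   0.        , 315.63091284],
       [  0.        , 378.23696145, 202.25564413],
       [  0.        ,   0.        ,   1.        ]]), 'eye': array([ 0.50313558, -0.03089044,  1.11098734]), 'orientation': array([ 0.03596941,  0.01367249, -1.57646815])}
{'camera_matrix': array([[321.45953003,   0.        , 327.50286535],
       [  0.        , 321.45953003, 195.20104674],
       [  0.        ,   0.        ,   1.        ]]), 'tool_from_camera': array([[-2.33486655e-04,  9.71599797e-01,  2.36630047e-01,
         6.84504323e-02],
       [ 9.99999972e-01,  2.35401836e-04,  2.01592025e-05,
         5.24745412e-04],
       [-3.61164704e-05,  2.36630045e-01, -9.71599825e-01,
        -1.79717912e-01],
       [ 0.00000000e+00,  0.00000000e+00,  0.00000000e+00,
         1.00000000e+00]])}
{'time': 0.1, 'joint_positions': array([-1.21807764e+00,  8.78866725e-02,  1.37208278e+00, -2.80628079e-05,
        1.68360206e+00, -1.03104921e-01]), 'qvel': array([-0.00186517, -0.00120882, -0.00420522,  0.00093666,  0.000831  ,
       -0.00130118]), 'joint_torque': array([ 2.27195087e-03, -3.41253912e+01, -3.03300619e+01,  7.20527256e-02,
        3.04590364e-02, -1.01207852e-04]), 'tool_pos': array([ 0.24192528, -0.49338895,  0.2044285 ]), 'ee_rot': array([-3.13962143e+00, -1.75926123e-04,  4.55820307e-01]), 'wrist_force': array([-0.39314697, -0.35340857, -0.23047281]), 'wrist_torque': array([0.03163262, 0.02511475, 0.01091288]), 'width': 0.09407875295202894}
```

View pics/top0.png

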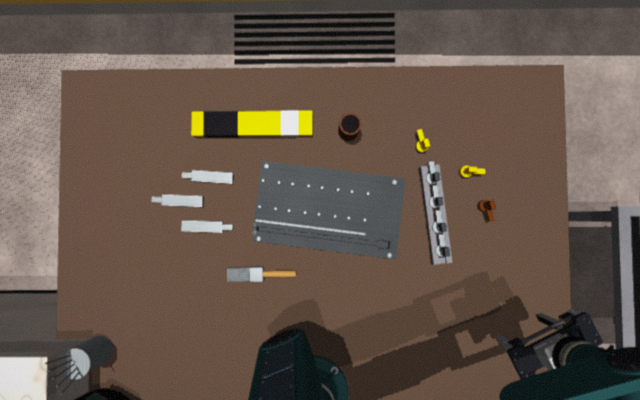

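View pics/scene0.png

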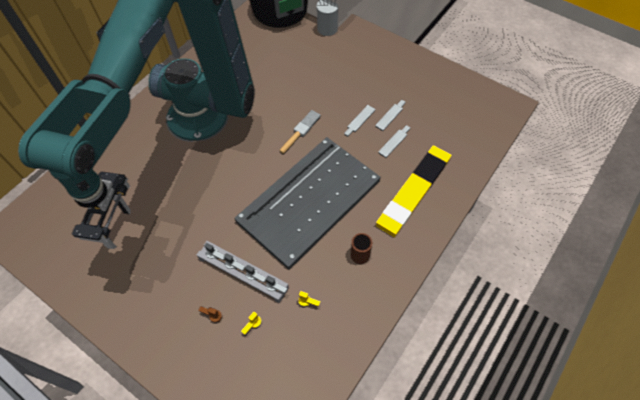

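```bash
python3 -c "
import bench; print([ (n,getattr(bench,n)) for n in dir(bench) if n[0]!='_'])" | cut -c1-1500
```

```text
[('IKError', <class 'bench.IKError'>), ('calibration', <function make.<locals>.<lambda> at 0x7f05319d4720>), ('close_job', <function connect.<locals>.done at 0x7f05319477e0>), ('get_obs', <function make.<locals>.<lambda> at 0x7f05319d4680>), ('hold_point_z', 0.0188), ('snapshot', <function make.<locals>.drawn_camera at 0x7f05319d4180>)]
```

```bash
cat >> h.py <<'E'
def cam(n,T=None):
    c=calibration(n); K=c["camera_matrix"]
    if n=="wrist":
        M=T@c["tool_from_camera"]; return K,M[:3,3],M[:3,:3]
    return K,np.array(c["eye"]),R.from_euler("xyz",c["orientation"]).as_matrix()
def tool():
    o=get_obs(); T=np.eye(4); T[:3,3]=o["tool_pos"]; T[:3,:3]=R.from_euler("xyz",o["ee_rot"]).as_matrix(); return T
def ray(c,px):
    K,e,Rm=c; u=np.array([(px[0]-K[0,2])/K[0,0],-(px[1]-K[1,2])/K[1,1],-1.]); return e,Rm@u
def onz(c,px,z):
    e,d=ray(c,px); return e+d*(z-e[2])/d[2]
def proj(c,p):
    K,e,Rm=c; q=Rm.T@(np.asarray(p,float)-e); q=q*[1,-1,-1]; q=K@(q/q[2]); return q[:2]
def tri(c1,p1,c2,p2):
    e1,d1=ray(c1,p1);e2,d2=ray(c2,p2); s=np.linalg.lstsq(np.c_[d1,-d2],e2-e1,rcond=None)[0]
    a,b=e1+s[0]*d1,e2+s[1]*d2; return (a+b)/2,np.linalg.norm(a-b)
def to(x,y,z,yaw):
    """shift in cm along present tool axes, then turn about tool z"""
    T=tool(); d=T[:3,:3].T@(np.array([x,y,z])-T[:3,3])*100
    t=R.from_matrix(T[:3,:3].T@(R.from_euler("xyz",[np.pi,0,yaw]).as_matrix())).as_rotvec()
    print("pos",T[:3,3].round(4),"shift cm",d.round(2),"turn",t.round(3))
def crop(im,x0,y0,x1,y1,s,name):
    cv2.imwrite(f"pics/{name}.png",cv2.resize(im[y0:y1,x0:x1,::-1],None,fx=s,fy=s,interpolation=cv2.INTER_CUBIC))
E
python3 - <<'E'
from h import *
im=cv2.imread("pics/top0.png")[:,:,::-1]; crop(im,145,95,505,290,2.2,"top0c")
im=cv2.imread("pics/scene0.png")[:,:,::-1]; crop(im,190,95,420,300,2.9,"scene0c")
E
```

```text
(no output)
```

View pics/top0c.png

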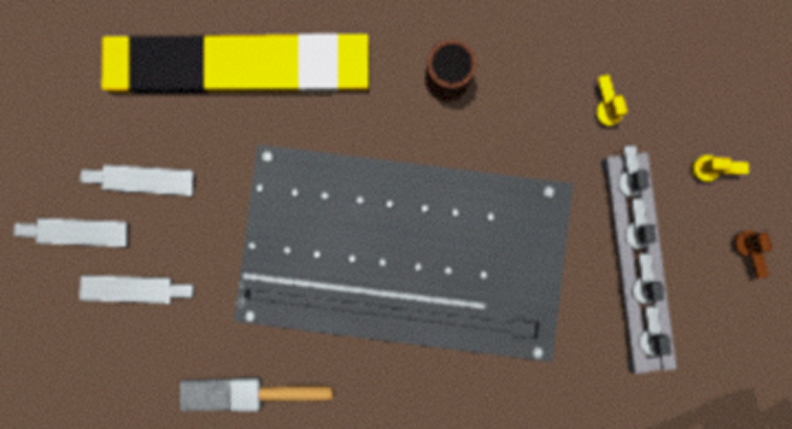

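View pics/scene0c.png

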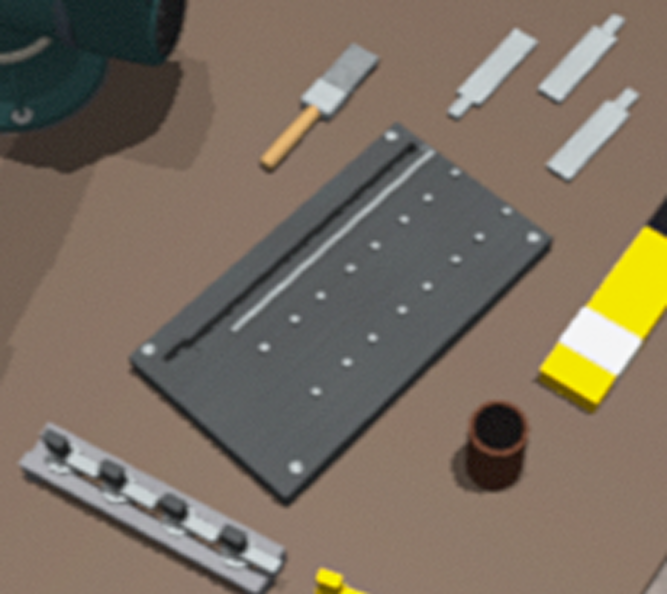

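```bash
cat > m0.py <<'E'
from h import *
ct,cs=cam("top"),cam("scene")
t=lambda p:np.array(p)/2.2+[145-.27,95-.27]
s=lambda p:np.array(p)/2.9+[190-.33,95-.33]
P={"FL":((267,156),(533,237)),"FR":((549,191),(295,467)),"NR":((538,352),(148,349)),"NL":((250,317),(392,135)),
"pinFL":((259,188),(507,211)),"pinFR":((490,217),(316,391)),"pinNR":((484,275),(264,347)),"pinNL":((251,245),(456,172)),
"Atip":((81,177),(632,93)),"Asq":((193,183),(558,174)),"Btip":((14,230),(618,20)),"Bsq":((127,234),(550,95)),
"Ctip":((192,292),(452,112)),"Csq":((80,288),(530,33)),
"h1":((636,180),(233,538)),"h2":((643,233),(172,507)),"h3":((650,290),(111,473)),"h4":((657,344),(57,443))}
for k,(a,b) in P.items():
    p,e=tri(ct,t(a),cs,s(b)); print(k,p.round(4),"gap",round(e,4))
def jig(uv,z):  # fit of pin tops
    pass
pins=[(259,188),(294,192),(324,196),(360,200),(390,204),(425,209),(455,212),(490,217)],[(251,245),(287,250),(317,254),(352,258),(383,262),(418,267),(448,270),(484,275)]
ys=[140+23,140-23,55+23,55-23,-30+23,-30-23,-115+23,-115-23]
J=[];W=[]
for r,x in zip(pins,(138,62)):
    for p,y in zip(r,ys): J.append([x/1e3,y/1e3]);W.append(onz(ct,t(p),.038)[:2])
J=np.array(J);W=np.array(W)
A=(J-J.mean(0)).T@(W-W.mean(0)); th=np.arctan2(A[0,1]-A[1,0],A[0,0]+A[1,1]); Rm=np.array([[np.cos(th),-np.sin(th)],[np.sin(th),np.cos(th)]])
o=W.mean(0)-Rm@J.mean(0); print("jig",o,th,"rms",np.sqrt(((W-J@Rm.T-o)**2).sum(1).mean()))
E
python3 m0.py
```

```text
FL [0.6483 0.1254 0.0382] gap 0.0029
FR [ 0.6004 -0.2394  0.036 ] gap 0.0026
NR [ 0.3938 -0.2223  0.0369] gap 0.0032
NL [0.4413 0.1487 0.0366] gap 0.006
pinFL [0.6069 0.1358 0.0404] gap 0.0039
pinFR [ 0.5677 -0.1619  0.0407] gap 0.0043
pinNR [ 0.4933 -0.1531  0.0428] gap 0.0045
pinNL [0.5329 0.1455 0.0428] gap 0.0032
Atip [0.6264 0.3794 0.0081] gap 0.0041
Asq [0.6173 0.2288 0.0105] gap 0.0047
Btip [0.5552 0.4684 0.0067] gap 0.0016
Bsq [0.5502 0.3159 0.0144] gap 0.006
Ctip [0.4724 0.2274 0.0186] gap 0.0036
Csq [0.4803 0.3781 0.0172] gap 0.0092
h1 [ 0.6091 -0.3417  0.0719] gap 0.0002
h2 [ 0.5422 -0.3502  0.0709] gap 0.0022
h3 [ 0.4713 -0.3575  0.0714] gap 0.0021
h4 [ 0.4054 -0.3644  0.0705] gap 0.0004
jig [ 0.44809737 -0.00923875] -0.13163226873599293 rms 0.000742589677029708
```

Emit:
{"fn": "step_arm", "kwargs": {"increments": "0 0 -1.5 0 0 -0.14; 0 0 -1.5 0 0 -0.14; 0 0 -1.5 0 0 -0.14; 0 0 -1 0 0 -0.14; 0 0 0 0 0 -0.14", "claw": -1}}

```text
time: 0.6
tool_pos: [0.2423, -0.4944, 0.262]
ee_rot: [3.14, 0.002, 1.162]
wrist_force: [0.4, 0.8, -0.5]
width: 0.0938
```

Emit:
{"fn": "step_arm", "kwargs": {"increments": "0 0 0 0 0 -0.14; 0 0 0 0 0 -0.14; 0 0 0 0 0 -0.135; 4.5 1.5 0 0 0 0; 4.5 1.5 0 0 0 0"}}

```text
time: 1.1
tool_pos: [0.2719, -0.4031, 0.2589]
ee_rot: [-3.141, -0.003, 1.568]
wrist_force: [0.3, -0.2, -0.2]
width: 0.094
```

Emit:
{"fn": "step_arm", "kwargs": {"increments": "4.5 1.5 0 0 0 0; 4.5 1.5 0 0 0 0; 4.5 1.5 0 0 0 0; 4.5 1.5 0 0 0 0; 4.5 1.5 0 0 0 0"}}

```text
time: 1.6
tool_pos: [0.347, -0.1769, 0.2601]
ee_rot: [3.142, -0.0, 1.57]
wrist_force: [1.1, 0.4, -0.1]
width: 0.0939
```

Emit:
{"fn": "step_arm", "kwargs": {"increments": "4.5 1.5 0 0 0 0; 4.5 1.5 0 0 0 0; 4.5 1.5 0 0 0 0; 4.5 1.5 0 0 0 0; 4.5 1.5 0 0 0 0"}}

```text
time: 2.1
tool_pos: [0.422, 0.0482, 0.2602]
ee_rot: [3.142, 0.0, 1.571]
wrist_force: [1.0, -0.3, 0.7]
width: 0.094
```

Emit:
{"fn": "step_arm", "kwargs": {"increments": "4.5 1.5 0 0 0 0; 4.5 1.5 0 0 0 0; 4.5 1.5 0 0 0 0; 4.5 1.5 0 0 0 0; 4.5 1.5 0 0 0 0"}}

```text
time: 2.6
tool_pos: [0.4971, 0.2731, 0.2598]
ee_rot: [-3.141, 0.001, 1.571]
wrist_force: [0.7, -0.1, -0.0]
width: 0.0941
```

Emit:
{"fn": "step_arm", "kwargs": {"increments": "3 1.5 0 0 0 0; 0 0 0 0 0 0"}}

```text
time: 2.8
tool_pos: [0.5123, 0.3044, 0.2574]
ee_rot: [-3.138, 0.001, 1.575]
wrist_force: [0.0, -0.5, -0.8]
width: 0.0941
```

```bash
python3 - <<'E'
from h import *
T=tool(); im=snapshot("wrist"); cv2.imwrite("pics/w1.png",im[:,:,::-1]); np.save("w1.npy",T); to(.55,.33,.25,np.pi/2)
E
```

```text
pos [0.5119 0.3025 0.2582] shift cm [2.74 3.82 0.8 ] turn [-0.003  0.002  0.003]
```

View pics/w1.png

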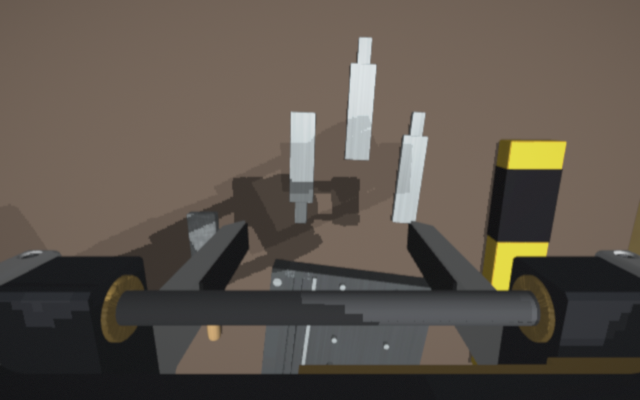

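```bash
cat > m1.py <<'E'
from h import *
T=np.load("w1.npy"); c=cam("wrist",T)
print("TCP px",proj(c,T[:3,3]))
for n,tip,sq in (("A",(418,113),(404,221.5)),("B",(365,39),(358.5,159)),("C",(300.5,221.5),(303,113))):
    a,b=onz(c,tip,.01),onz(c,sq,.01); d=a-b; print(n,"mid",((a+b)/2)[:2].round(4),"len",np.linalg.norm(d).round(4),"dir",np.arctan2(d[1],d[0]).round(3))
E
python3 m1.py
```

```text
TCP px [326.83582285 234.66806959]
A mid [0.6232 0.3042] len 0.1469 dir 1.509
B mid [0.5549 0.3914] len 0.147 dir 1.544
C mid [0.4771 0.3035] len 0.1469 dir -1.609
```

```bash
python3 - <<'E'
from h import *
to(.4765,.303,.004,1.533)
E
```

```text
pos [0.5119 0.3025 0.2582] shift cm [ 0.11 -3.45 25.43] turn [-0.003  0.002  0.04 ]
```

Emit:
{"fn": "step_arm", "kwargs": {"increments": "0 -1.5 4 0 0 0.02; 0.1 -2 4.5 0 0 0.02; 0 0 5 0 0 0; 0 0 5 0 0 0; 0 0 3 0 0 0"}}

```text
time: 3.35
tool_pos: [0.4742, 0.2998, 0.0414]
ee_rot: [-3.136, 0.004, 1.53]
wrist_force: [0.4, -0.3, -1.0]
width: 0.0946
```

Emit:
{"fn": "step_arm", "kwargs": {"increments": "0 0 2 0 0 0; 0 0 1 0 0 0; 0 0 0.6 0 0 0; 0 0 0.2 0 0 0; 0 0 0 0 0 0"}}

```text
time: 3.85
tool_pos: [0.478, 0.3027, 0.0087]
ee_rot: [3.14, -0.001, 1.531]
wrist_force: [1.1, 0.4, -0.5]
width: 0.0941
```

Emit:
{"fn": "step_arm", "kwargs": {"increments": "0 0 0 0 0 0; 0 0 0 0 0 0; 0 0 0 0 0 0; 0 0 0 0 0 0; 0 0 0 0 0 0", "claw": 1}}

```text
time: 4.35
tool_pos: [0.4772, 0.3026, 0.0076]
ee_rot: [3.141, -0.0, 1.531]
wrist_force: [-0.0, -0.0, 0.3]
width: 0.0571
```

Emit:
{"fn": "step_arm", "kwargs": {"increments": "0 0 0 0 0 0; 0 0 0 0 0 0; 0 0 0 0 0 0; 0 0 0 0 0 0; 0 0 0 0 0 0"}}

```text
time: 4.85
tool_pos: [0.4768, 0.3025, 0.0074]
ee_rot: [-3.141, 0.0, 1.531]
wrist_force: [-0.4, 0.5, -0.0]
width: 0.031
```

Emit:
{"fn": "step_arm", "kwargs": {"increments": "0 0 0 0 0 0; 0 0 0 0 0 0; 0 0 0.2 0 0 0; 0 0 0.2 0 0 0; 0 0 0 0 0 0", "claw": 0.1}}

```text
time: 5.35
tool_pos: [0.4769, 0.3023, 0.0029]
ee_rot: [-3.141, 0.001, 1.531]
wrist_force: [0.8, 0.0, -0.1]
width: 0.0426
```

Emit:
{"fn": "step_arm", "kwargs": {"increments": "0 0 0 0 0 0; 0 0 0 0 0 0; 0 0 0 0 0 0; 0 0 0 0 0 0; 0 0 0 0 0 0", "claw": 1}}

```text
time: 5.85
tool_pos: [0.477, 0.3025, 0.0034]
ee_rot: [-3.141, 0.0, 1.531]
wrist_force: [-0.5, 0.6, -1.0]
width: 0.0317
```

Emit:
{"fn": "step_arm", "kwargs": {"increments": "0 0 0 0 0 0; 0 0 0 0 0 0; 0 0 -1 0 0 0; 0 0 -2 0 0 0; 0 0 -4 0 0 0"}}

```text
time: 6.35
tool_pos: [0.4741, 0.3009, 0.0701]
ee_rot: [-3.133, 0.005, 1.531]
wrist_force: [0.5, -0.7, -3.1]
width: 0.0317
```

```bash
cat >> h.py <<'E'
JO=np.array([0.4481,-0.0092]); JY=-0.1316
def jw(x,y,z=0):  # jig mm -> world m
    c,s=np.cos(JY),np.sin(JY); return np.array([JO[0]+(c*x-s*y)/1e3,JO[1]+(s*x+c*y)/1e3,z/1e3+.03])
E
python3 - <<'E'
from h import *
p=jw(103,55,40); print(p,get_obs()["width"]); to(*p,3.01)
E
```

```text
[0.55742651 0.03180872 0.07      ] 0.03165380559811422
pos [0.4741 0.3009 0.0701] shift cm [-26.55   9.41   0.06] turn [-0.011 -0.002 -1.479]
```

Emit:
{"fn": "step_arm", "kwargs": {"increments": "0 0 -3 0 0 0; -4.4 1.6 -1.5 0 0 0; -4.4 1.6 -1 0 0 0; -4.4 1.6 0 0 0 0; -4.4 1.6 0 0 0 0"}}

```text
time: 6.85
tool_pos: [0.5343, 0.1226, 0.1294]
ee_rot: [3.14, -0.0, 1.531]
wrist_force: [0.6, -0.1, -3.7]
width: 0.0315
```

Emit:
{"fn": "step_arm", "kwargs": {"increments": "-4.4 1.6 0 0 0 0; -4.4 1.5 0 0 0 0; 0 0 0 0 0 -0.145; 0 0 0 0 0 -0.145; 0 0 0 0 0 -0.145"}}

```text
time: 7.35
tool_pos: [0.5612, 0.0341, 0.1283]
ee_rot: [-3.141, -0.0, 1.97]
wrist_force: [0.5, 0.6, -3.1]
width: 0.0313
```

Emit:
{"fn": "step_arm", "kwargs": {"increments": "0 0 0 0 0 -0.145; 0 0 0 0 0 -0.145; 0 0 0 0 0 -0.145; 0 0 0 0 0 -0.145; 0 0 0 0 0 -0.145"}}

```text
time: 7.85
tool_pos: [0.5611, 0.0349, 0.1284]
ee_rot: [-3.141, -0.001, 2.697]
wrist_force: [-1.1, 0.2, -3.4]
width: 0.0316
```

Emit:
{"fn": "step_arm", "kwargs": {"increments": "0 0 0 0 0 -0.145; 0 0 0 0 0 -0.145; 0 0 0 0 0 -0.03; 0 0 0 0 0 0; 0 0 0 0 0 0"}}

```text
time: 8.35
tool_pos: [0.5614, 0.0349, 0.1285]
ee_rot: [-3.142, -0.0, 3.009]
wrist_force: [0.2, 1.0, -2.7]
width: 0.0318
```

```bash
python3 - <<'E'
from h import *
p=jw(103,55,40); T=tool();np.save("w2.npy",T); to(*p,3.01)
im=snapshot("wrist"); crop(im,130,0,530,300,2,"w2")
E
```

```text
pos [0.5614 0.0349 0.1285] shift cm [ 0.35 -0.36  5.85] turn [-0.    -0.    -0.001]
```

View pics/w2.png

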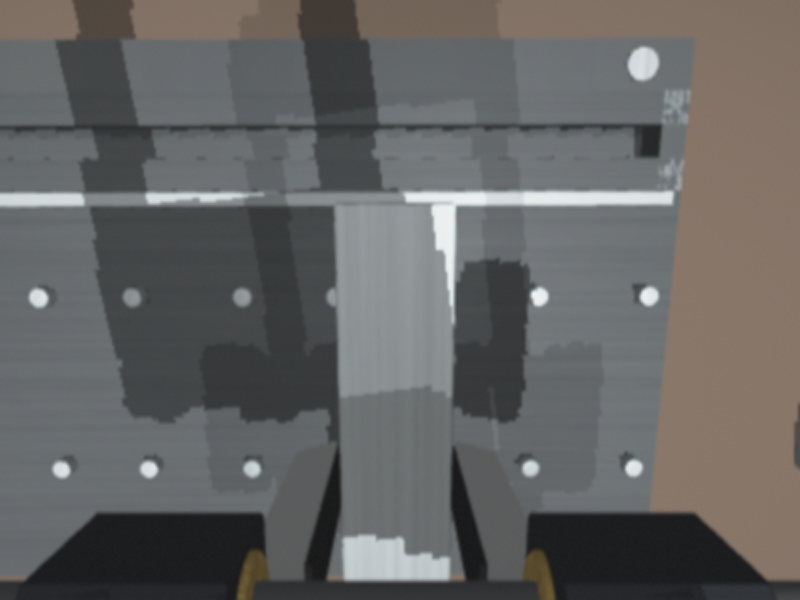

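```bash
cat >> h.py <<'E'
def fit(J,W):
    J=np.array(J,float);W=np.array(W,float)
    A=(J-J.mean(0)).T@(W-W.mean(0)); th=np.arctan2(A[0,1]-A[1,0],A[0,0]+A[1,1])
    Rm=np.array([[np.cos(th),-np.sin(th)],[np.sin(th),np.cos(th)]]); o=W.mean(0)-Rm@J.mean(0)
    return o,th,(W-J@Rm.T-o)*1e3
E
python3 - <<'E'
from h import *
T=np.load("w2.npy");c=cam("wrist",T)
f=lambda p:np.array(p)/2+[130-.25,-.25]
N=[(649,163),(540,117),(242,-7),(132,-53),(39,-92)];F=[(634,163),(530,117),(252,-7),(149,-53),(62,-92)]
J=[];W=[]
for u,y in N: J.append((.062,y/1e3));W.append(onz(c,f((u,296.5)),.038)[:2])
for u,y in F: J.append((.138,y/1e3));W.append(onz(c,f((u,468)),.038)[:2])
o,th,r=fit(J,W); print(o,th,r.round(1).tolist())
z=T[2,3]+.0066
a,b=onz(c,f((336,204.5)),z),onz(c,f((455,204.5)),z); print("sq",(a+b)/2,"width",np.linalg.norm(a-b), "tool", (T[:3,:3].T@((a+b)/2-T[:3,3])*1e3).round(1))
s1,s2=onz(c,f((0,206)),.035),onz(c,f((673,205)),.035)
for s in (s1,s2):
    d=s[:2]-o; print("strip edge jig x", np.cos(th)*d[0]+np.sin(th)*d[1], -np.sin(th)*d[0]+np.cos(th)*d[1])
# scale-free distance check
print(np.linalg.norm(W[0]-W[4])*1e3, np.linalg.norm(W[0]-W[5])*1e3,'should',255,76)
E
```

```text
[ 0.45002398 -0.00797274] -0.1327355948403411 [[0.1, -0.3], [0.1, 0.2], [0.0, -0.2], [0.0, -0.1], [0.0, 0.0], [-0.0, 0.1], [-0.1, -0.2], [-0.1, -0.0], [-0.1, 0.1], [-0.0, 0.3]]
sq [0.48672391 0.04458741 0.13505379] width 0.03080751376845212 tool [75.3 -0.3 -6.6]
strip edge jig x 0.025533490026651166 -0.10475424593073762
strip edge jig x 0.025226284760019934 0.17028836374937417
254.72301481300806 75.8872174071844 should 255 76
```

```bash
sed -i 's/^JO=.*/JO=np.array([0.4500,-0.0080]); JY=-0.1327/' h.py; python3 - <<'E'
from h import *
p=jw(103,55,4); to(*p,JY+np.pi)
E
```

```text
pos [0.5614 0.035  0.1284] shift cm [ 0.17 -0.23  9.44] turn [-0. -0.  0.]
```

Emit:
{"fn": "step_arm", "kwargs": {"increments": "0.17 -0.23 2 0 0 0; 0 0 3 0 0 0; 0 0 2 0 0 0; 0 0 1 0 0 0; 0 0 0.6 0 0 0"}}

```text
time: 8.9
tool_pos: [0.5591, 0.0329, 0.0416]
ee_rot: [-3.141, -0.001, 3.01]
wrist_force: [-0.5, 0.1, -3.1]
width: 0.0315
```

Emit:
{"fn": "step_arm", "kwargs": {"increments": "0 0 0.3 0 0 0; 0 0 0.3 0 0 0; 0 0 0.2 0 0 0; 0 0 0 0 0 0; 0 0 0 0 0 0"}}

```text
time: 9.4
tool_pos: [0.5599, 0.0328, 0.035]
ee_rot: [-3.142, 0.001, 3.011]
wrist_force: [-0.5, -0.4, -3.2]
width: 0.0317
```

Emit:
{"fn": "step_arm", "kwargs": {"increments": "0 0 0.1 0 0 0; 0 0 0.05 0 0 0; 0 0 0 0 0 0"}}

```text
time: 9.7
tool_pos: [0.5597, 0.0329, 0.0334]
ee_rot: [-3.142, 0.001, 3.011]
wrist_force: [0.7, -0.5, -1.4]
width: 0.0315
```

Emit:
{"fn": "step_arm", "kwargs": {"increments": "0 0 0 0 0 0; 0 0 0 0 0 0; 0 0 0 0 0 0; 0 0 -1 0 0 0; 0 0 -3 0 0 0", "claw": -0.3}}

```text
time: 10.2
tool_pos: [0.557, 0.033, 0.0706]
ee_rot: [-3.141, -0.007, 3.011]
wrist_force: [-1.3, -0.3, 0.0]
width: 0.0614
```

Emit:
{"fn": "step_arm", "kwargs": {"increments": "0 0 -4 0 0 0; 0 0 -2 0 0 0; 0 0 0 0 0 0; 0 0 0 0 0 0", "claw": -1}}

```text
time: 10.6
tool_pos: [0.5596, 0.0329, 0.1332]
ee_rot: [-3.142, 0.001, 3.011]
wrist_force: [0.1, 0.6, -0.4]
width: 0.0896
```

```bash
python3 - <<'E'
from h import *
T=tool();np.save("w3.npy",T)
im=snapshot("wrist"); crop(im,130,0,530,300,2,"w3")
t=snapshot("top"); cv2.imwrite("pics/top1.png",t[:,:,::-1])
for n,m,d in (("A",(.6232,.3042),1.509),("B",(.5549,.3914),1.544)): to(*m,.13,d)
# automatic slat check in top view
b=((t.min(2)>130)&(t.max(2).astype(int)-t.min(2)<30)).astype(np.uint8)
n,l,st,ce=cv2.connectedComponentsWithStats(b[150:260,130:250])
ct=cam("top")
for s,c in zip(st[1:],ce[1:]):
    if s[4]>200: print(s[4],onz(ct,c+[130,150],.01)[:2].round(4))
E
```

```text
pos [0.5583 0.0329 0.131 ] shift cm [-2.89 27.74  0.08] turn [-0.003 -0.002  1.502]
pos [0.5583 0.0329 0.131 ] shift cm [ 5.02 35.5   0.11] turn [-0.003 -0.002  1.467]
530 [0.6216 0.2966]
521 [0.5519 0.385 ]
```

View pics/w3.png

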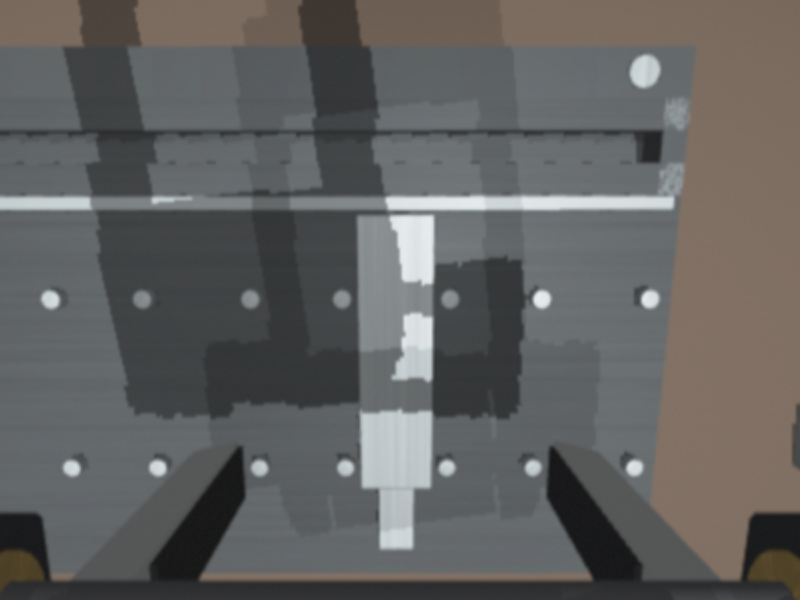

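Emit:
{"fn": "step_arm", "kwargs": {"increments": "-0.5 4.6 0 0 0 0; -0.5 4.6 0 0 0 0; -0.5 4.6 0 0 0 0; -0.5 4.6 0 0 0 0; -0.5 4.7 0 0 0 0"}}

```text
time: 11.2
tool_pos: [0.6136, 0.2599, 0.1303]
ee_rot: [-3.14, -0.004, 3.01]
wrist_force: [0.2, -0.6, -0.0]
width: 0.0936
```

Emit:
{"fn": "step_arm", "kwargs": {"increments": "-0.4 4.6 0 0 0 0; 0 0 0 0 0 0.15; 0 0 0 0 0 0.15; 0 0 0 0 0 0.15; 0 0 0 0 0 0.15"}}

```text
time: 11.7
tool_pos: [0.6232, 0.3036, 0.1298]
ee_rot: [-3.137, -0.002, 2.405]
wrist_force: [0.1, 0.3, -0.4]
width: 0.0942
```

Emit:
{"fn": "step_arm", "kwargs": {"increments": "0 0 0 0 0 0.15; 0 0 0 0 0 0.15; 0 0 0 0 0 0.15; 0 0 0 0 0 0.15; 0 0 0 0 0 0.15"}}

```text
time: 12.2
tool_pos: [0.6233, 0.3033, 0.13]
ee_rot: [-3.137, 0.001, 1.655]
wrist_force: [-0.3, -0.5, 0.2]
width: 0.0941
```

Emit:
{"fn": "step_arm", "kwargs": {"increments": "0 0 0 0 0 0.15; 0 0 0 0 0 0; 0 0 0 0 0 0"}}

```text
time: 12.5
tool_pos: [0.6237, 0.3034, 0.131]
ee_rot: [-3.139, 0.001, 1.514]
wrist_force: [0.3, 0.0, 0.9]
width: 0.0937
```

```bash
python3 - <<'E'
from h import *
T=tool();np.save("w4.npy",T)
im=snapshot("wrist"); crop(im,130,0,530,300,2,"w4"); to(.6232,.3042,.0035,1.509)
E
```

```text
pos [0.6238 0.3035 0.1315] shift cm [ 0.08 -0.04 12.8 ] turn [-0.002  0.001  0.004]
```

View pics/w4.png

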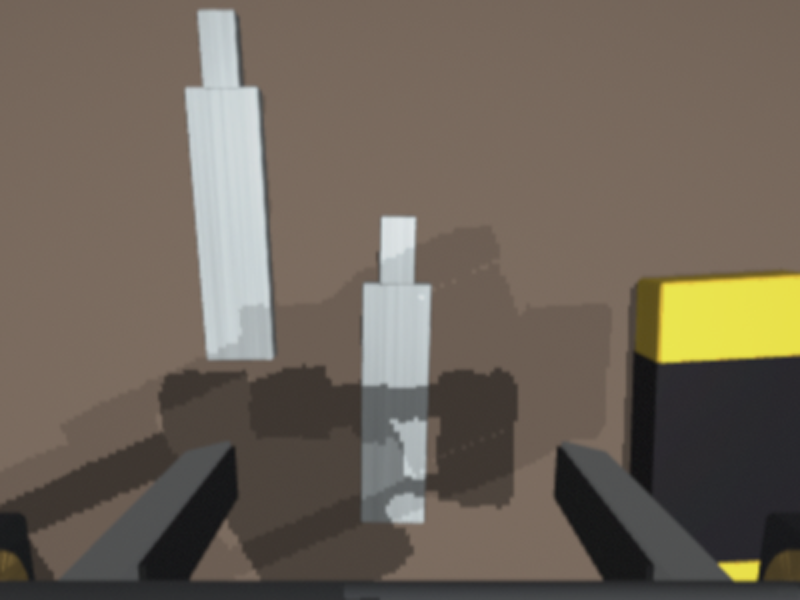

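```bash
python3 - <<'E'
from h import *
T=np.load("w4.npy");c=cam("wrist",T)
f=lambda p:np.array(p)/2+[130-.25,-.25]
for n,t,s in (("A",(398,216.5),(393.5,522)),("B",(217,10.5),(240,359))):
    a,b=onz(c,f(t),.01),onz(c,f(s),.01);d=a-b;print(n,((a+b)/2).round(4),np.linalg.norm(d).round(4),np.arctan2(d[1],d[0]).round(3))
    if n=="A": m=(a+b)/2;y=np.arctan2(d[1],d[0])
print("carton",onz(c,f((633,420)),.0)); to(m[0],m[1],.0035,y)
E
```

```text
A [0.6238 0.3042 0.01  ] 0.1495 1.499
B [0.5541 0.3922 0.01  ] 0.1492 1.521
carton [0.74148065 0.27373775 0.        ]
pos [0.6238 0.3035 0.1315] shift cm [ 0.09  0.02 12.8 ] turn [-0.002  0.001  0.014]
```

Emit:
{"fn": "step_arm", "kwargs": {"increments": "0.1 0 4 0 0 0.014; 0 0 4 0 0 0; 0 0 2.5 0 0 0; 0 0 1.2 0 0 0; 0 0 0.6 0 0 0", "claw": -0.3}}

```text
time: 13.05
tool_pos: [0.6237, 0.3044, 0.0082]
ee_rot: [-3.139, 0.001, 1.498]
wrist_force: [0.7, -0.3, 0.2]
width: 0.0614
```

Emit:
{"fn": "step_arm", "kwargs": {"increments": "0 0 0.3 0 0 0; 0 0 0.2 0 0 0; 0 0 0 0 0 0"}}

```text
time: 13.35
tool_pos: [0.6254, 0.3051, 0.0066]
ee_rot: [3.139, -0.001, 1.497]
wrist_force: [0.4, -0.1, -0.2]
width: 0.0613
```

Emit:
{"fn": "step_arm", "kwargs": {"increments": "0 0 0 0 0 0; 0 0 0 0 0 0; 0 0 0 0 0 0; 0 0 0 0 0 0; 0 0 0 0 0 0", "claw": 1}}

```text
time: 13.85
tool_pos: [0.6239, 0.3048, 0.0052]
ee_rot: [-3.141, 0.0, 1.497]
wrist_force: [-1.4, 0.0, 1.5]
width: 0.0312
```

Emit:
{"fn": "step_arm", "kwargs": {"increments": "0 0 0 0 0 0; 0 0 0 0 0 0; 0 0 0 0 0 0"}}

```text
time: 14.15
tool_pos: [0.6239, 0.3048, 0.0052]
ee_rot: [-3.141, 0.0, 1.497]
wrist_force: [-3.9, -0.1, 3.7]
width: 0.0313
```

Emit:
{"fn": "step_arm", "kwargs": {"increments": "0 0 -1 0 0 0; 0 0 -2 0 0 0; 0 0 -4 0 0 0; 0 0 -4 0 0 0; 0 0 0 0 0 0"}}

```text
time: 14.65
tool_pos: [0.629, 0.3061, 0.1234]
ee_rot: [3.127, -0.006, 1.497]
wrist_force: [0.2, 0.8, -1.1]
width: 0.031
```

```bash
python3 - <<'E'
from h import *
to(*jw(103,-30,80),JY); print(get_obs()["width"])
E
```

```text
pos [0.629  0.3061 0.1234] shift cm [-36.25  -5.43   1.04] turn [ 0.006 -0.017  1.629]
0.031011231432201063
```

Emit:
{"fn": "step_arm", "kwargs": {"increments": "-4.5 -0.6 0 0 0 0; -4.5 -0.7 0 0 0 0; -4.5 -0.7 0 0 0 0; -4.5 -0.7 0 0 0 0; -4.5 -0.7 0 0 0 0"}}

```text
time: 15.15
tool_pos: [0.5727, 0.0809, 0.1128]
ee_rot: [-3.14, 0.001, 1.497]
wrist_force: [0.3, -0.5, -2.3]
width: 0.0312
```

Emit:
{"fn": "step_arm", "kwargs": {"increments": "-4.5 -0.7 0 0 0 0; -4.5 -0.7 0 0 0 0; -4.5 -0.7 0 0 0 0; 0 0 0 0 0 0.148; 0 0 0 0 0 0.148"}}

```text
time: 15.65
tool_pos: [0.5419, -0.0522, 0.113]
ee_rot: [-3.14, 0.001, 1.191]
wrist_force: [-1.3, 0.8, -3.9]
width: 0.0313
```

Emit:
{"fn": "step_arm", "kwargs": {"increments": "0 0 0 0 0 0.148; 0 0 0 0 0 0.148; 0 0 0 0 0 0.148; 0 0 0 0 0 0.148; 0 0 0 0 0 0.148"}}

```text
time: 16.15
tool_pos: [0.5423, -0.0505, 0.1129]
ee_rot: [-3.141, 0.002, 0.454]
wrist_force: [-0.9, 0.1, -3.9]
width: 0.0316
```

Emit:
{"fn": "step_arm", "kwargs": {"increments": "0 0 0 0 0 0.148; 0 0 0 0 0 0.148; 0 0 0 0 0 0.148; 0 0 0 0 0 0.148; 0 0 0 0 0 0"}}

```text
time: 16.65
tool_pos: [0.5423, -0.0504, 0.1131]
ee_rot: [3.141, 0.002, -0.131]
wrist_force: [0.2, -0.8, -3.4]
width: 0.0314
```

```bash
python3 - <<'E'
from h import *
T=tool();np.save("w5.npy",T)
to(*jw(103,-30,6),JY); print(get_obs()["width"])
im=snapshot("wrist"); crop(im,130,0,530,300,2,"w5")
E
```

```text
pos [ 0.5423 -0.0504  0.1131] shift cm [0.61 0.02 7.71] turn [0.    0.002 0.002]
0.03139058153189526
```

View pics/w5.png

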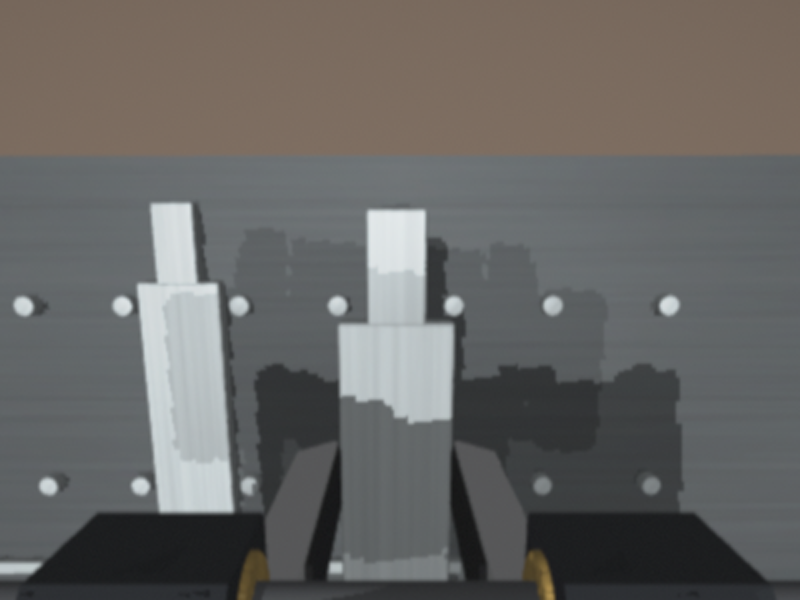

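```bash
python3 - <<'E'
from h import *
T=np.load("w5.npy");c=cam("wrist",T)
f=lambda p:np.array(p)/2+[130-.25,-.25]
F=[(24,117),(122,78),(239,32),(338,-7),(454,-53),(553,-92),(669,-138)];N=[(49,117),(141,78),(543,-92),(651,-138)]
J=[(.138,y/1e3) for u,y in F]+[(.062,y/1e3) for u,y in N]
W=[onz(c,f((u,305.5)),.038)[:2] for u,y in F]+[onz(c,f((u,485.5)),.038)[:2] for u,y in N]
o,th,r=fit(J,W); print(o,th,r.round(1).tolist())
a=onz(c,f((397,210)),T[2,3]+.0048); print("tip in tool mm",T[:3,:3].T@(a-T[:3,3])*1e3)
a,b=[onz(c,f(p),T[2,3]+.0048) for p in ((340,324),(453,324))]; print("shoulder in tool mm",T[:3,:3].T@((a+b)/2-T[:3,3])*1e3)
t=onz(c,f((171.5,203)),.04); d=t[:2]-o; print("slat3 tip jig",np.cos(th)*d[0]+np.sin(th)*d[1],-np.sin(th)*d[0]+np.cos(th)*d[1])
E
```

```text
[ 0.45022319 -0.00858585] -0.13119641622879236 [[0.0, -0.1], [0.0, 0.2], [-0.0, 0.0], [-0.0, -0.1], [-0.0, 0.1], [-0.0, -0.0], [-0.0, 0.2], [0.1, -0.2], [0.0, -0.1], [-0.0, -0.2], [-0.0, 0.1]]
tip in tool mm [74.89610096  0.72487525 -4.95892591]
shoulder in tool mm [44.92663221  0.5989411  -4.89527249]
slat3 tip jig 0.17680609883486423 0.05478423930470337
```

```bash
sed -i 's/^JO=.*/JO=np.array([0.4501,-0.0083]); JY=-0.132/' h.py; python3 - <<'E'
from h import *
to(*jw(102.8,-30,5.3),JY)
E
```

```text
pos [ 0.5424 -0.0503  0.1134] shift cm [0.6  0.05 7.81] turn [0.    0.002 0.004]
```

Emit:
{"fn": "step_arm", "kwargs": {"increments": "0.3 0.05 1 0 0 0; 0.3 0 2.5 0 0 0; 0 0 2 0 0 0; 0 0 1 0 0 0; 0 0 0.6 0 0 0"}}

```text
time: 17.2
tool_pos: [0.548, -0.0514, 0.042]
ee_rot: [-3.142, 0.003, -0.13]
wrist_force: [-0.1, -1.2, -2.0]
width: 0.0317
```

Emit:
{"fn": "step_arm", "kwargs": {"increments": "0 0 0.3 0 0 0; 0 0 0.2 0 0 0; 0 0 0.1 0 0 0; 0 0 0.1 0 0 0; 0 0 0 0 0 0"}}

```text
time: 17.7
tool_pos: [0.5491, -0.0516, 0.0374]
ee_rot: [3.141, -0.001, -0.131]
wrist_force: [-0.2, 0.4, -4.1]
width: 0.0315
```

```bash
python3 - <<'E'
from h import *
to(*jw(102.8,-30,5.3),JY); print(get_obs()["wrist_force"])
E
```

```text
pos [ 0.5491 -0.0516  0.0374] shift cm [-0.11  0.02  0.21] turn [ 0.    -0.001  0.001]
[-0.21482178  0.38846774 -4.14691028]
```

Emit:
{"fn": "step_arm", "kwargs": {"increments": "-0.1 0 0.1 0 0 0; 0 0 0.1 0 0 0; 0 0 0 0 0 0"}}

```text
time: 18.0
tool_pos: [0.5479, -0.0514, 0.0352]
ee_rot: [3.141, -0.0, -0.131]
wrist_force: [-0.2, 0.3, -2.1]
width: 0.0315
```

Emit:
{"fn": "step_arm", "kwargs": {"increments": "0 0 0 0 0 0; 0 0 0 0 0 0; 0 0 0 0 0 0; 0 0 0 0 0 0; 0 0 -1 0 0 0", "claw": -0.3}}

```text
time: 18.5
tool_pos: [0.5467, -0.0512, 0.0439]
ee_rot: [-3.141, 0.003, -0.131]
wrist_force: [0.1, -0.1, -0.5]
width: 0.0606
```

Emit:
{"fn": "step_arm", "kwargs": {"increments": "0 0 -3 0 0 0; 0 0 -4 0 0 0; -0.5 -4.4 -2 0 0 0; -0.5 -4.4 0 0 0 0; -0.5 -4.4 0 0 0 0"}}

```text
time: 19.0
tool_pos: [0.5513, 0.0826, 0.1377]
ee_rot: [-3.141, -0.004, -0.133]
wrist_force: [0.2, -0.1, -0.5]
width: 0.0611
```

Emit:
{"fn": "step_arm", "kwargs": {"increments": "-0.5 -4.4 0 0 0 0; -0.5 -4.4 0 0 0 0; -0.5 -4.4 0 0 0 0; -0.5 -4.4 0 0 0 0; -0.5 -4.4 0 0 0 0"}}

```text
time: 19.5
tool_pos: [0.5543, 0.3048, 0.1361]
ee_rot: [-3.141, -0.001, -0.131]
wrist_force: [0.4, -0.2, 0.2]
width: 0.0611
```

Emit:
{"fn": "step_arm", "kwargs": {"increments": "-0.6 -4.4 0 0 0 0; -0.6 -4.5 0 0 0 0; 0 0 0 0 0 -0.15; 0 0 0 0 0 -0.15; 0 0 0 0 0 -0.15"}}

```text
time: 20.0
tool_pos: [0.5539, 0.3935, 0.1355]
ee_rot: [3.141, -0.0, 0.326]
wrist_force: [0.6, -0.5, 0.5]
width: 0.0614
```

Emit:
{"fn": "step_arm", "kwargs": {"increments": "0 0 0 0 0 -0.15; 0 0 0 0 0 -0.15; 0 0 0 0 0 -0.15; 0 0 0 0 0 -0.15; 0 0 0 0 0 -0.15"}}

```text
time: 20.5
tool_pos: [0.5542, 0.3928, 0.1359]
ee_rot: [3.141, -0.001, 1.075]
wrist_force: [-0.1, 1.3, 0.2]
width: 0.0612
```

Emit:
{"fn": "step_arm", "kwargs": {"increments": "0 0 0 0 0 -0.15; 0 0 0 0 0 -0.15; 0 0 0 0 0 -0.15; 0 0 0 0 0 0; 0 0 0 0 0 0"}}

```text
time: 21.0
tool_pos: [0.5542, 0.3927, 0.1355]
ee_rot: [3.141, -0.0, 1.516]
wrist_force: [-0.7, -1.1, 0.4]
width: 0.061
```

```bash
python3 - <<'E'
from h import *
T=tool();np.save("w6.npy",T)
im=snapshot("wrist"); cv2.imwrite("pics/w6.png",im[:,:,::-1]); to(.5541,.3922,.003,1.521)
t=snapshot("top"); cv2.imwrite("pics/top2.png",t[:,:,::-1])
f=lambda p:np.array(p)
b=((im.min(2)>60)&(im.max(2).astype(int)-im.min(2)<22)).astype(np.uint8); b[250:]=0; b[:,:230]=0; b[:,430:]=0
n,l,st,ce=cv2.connectedComponentsWithStats(b); i=1+st[1:,4].argmax(); print(st[i])
c=cam("wrist",T); print([proj(c,(x,y,.01)).round() for x,y in ((.5578,.467),(.5504,.3173))])
ys,xs=np.nonzero(l==i); 
for r in (ys.min()+3,ys.max()-3): print(r,xs[ys==r].min(),xs[ys==r].max())
E
```

```text
pos [0.5541 0.3927 0.1354] shift cm [-0.05 -0.   13.24] turn [ 0.    -0.    -0.005]
[ 230  109  124  141 6793]
[array([326., 110.]), array([327., 261.])]
112 317 335
246 230 353
```

Emit:
{"fn": "step_arm", "kwargs": {"increments": "0 0 4 0 0 0; 0 0 4 0 0 0; 0 0 2.5 0 0 0; 0 0 1.2 0 0 0; 0 0 0.8 0 0 0"}}

```text
time: 21.6
tool_pos: [0.5537, 0.3925, 0.0089]
ee_rot: [-3.141, 0.001, 1.518]
wrist_force: [-0.5, 0.3, 0.2]
width: 0.0615
```

Emit:
{"fn": "step_arm", "kwargs": {"increments": "0 0 0.4 0 0 0; 0 0 0.3 0 0 0; 0 0 0.1 0 0 0; 0 0 0 0 0 0"}}

```text
time: 22.0
tool_pos: [0.5546, 0.393, 0.003]
ee_rot: [3.14, -0.001, 1.519]
wrist_force: [-0.4, -0.5, -0.1]
width: 0.0613
```

Emit:
{"fn": "step_arm", "kwargs": {"increments": "0 0 0 0 0 0; 0 0 0 0 0 0; 0 0 0 0 0 0; 0 0 0 0 0 0; 0 0 0 0 0 0", "claw": 1}}

```text
time: 22.5
tool_pos: [0.5538, 0.3927, 0.0021]
ee_rot: [-3.141, 0.0, 1.519]
wrist_force: [-1.3, 0.7, 1.0]
width: 0.0312
```

Emit:
{"fn": "step_arm", "kwargs": {"increments": "0 0 0 0 0 0; 0 0 0 0 0 0; 0 0 0 0 0 0"}}

```text
time: 22.8
tool_pos: [0.5538, 0.3927, 0.0021]
ee_rot: [-3.141, 0.0, 1.519]
wrist_force: [-0.7, -0.4, 2.4]
width: 0.0317
```

Emit:
{"fn": "step_arm", "kwargs": {"increments": "0 0 -1 0 0 0; 0 0 -2 0 0 0; 0 0 -4 0 0 0; 0 0 -4 0 0 0; 0 0 0 0 0 0"}}

```text
time: 23.3
tool_pos: [0.5578, 0.3947, 0.1202]
ee_rot: [3.129, -0.008, 1.519]
wrist_force: [1.7, 0.9, -2.0]
width: 0.0316
```

```bash
python3 - <<'E'
from h import *
to(*jw(103,-115,80),JY); print(get_obs()["width"])
E
```

```text
pos [0.5578 0.3947 0.1202] shift cm [-53.1    0.69   0.62] turn [ 0.003 -0.016  1.651]
0.031573110011235264
```

Emit:
{"fn": "step_arm", "kwargs": {"increments": "-4.8 0.05 0 0 0 0; -4.8 0.05 0 0 0 0; -4.8 0.05 0 0 0 0; -4.8 0.05 0 0 0 0; -4.8 0.05 0 0 0 0"}}

```text
time: 23.8
tool_pos: [0.5426, 0.1507, 0.1096]
ee_rot: [-3.139, 0.001, 1.519]
wrist_force: [0.5, -1.2, -3.3]
width: 0.0316
```

Emit:
{"fn": "step_arm", "kwargs": {"increments": "-4.8 0.05 0 0 0 0; -4.8 0.05 0 0 0 0; -4.8 0.05 0 0 0 0; -4.8 0.05 0 0 0 0; -4.8 0.05 0 0 0 0"}}

```text
time: 24.3
tool_pos: [0.5326, -0.0887, 0.1099]
ee_rot: [-3.139, -0.0, 1.519]
wrist_force: [1.6, 0.7, -4.3]
width: 0.0319
```

Emit:
{"fn": "step_arm", "kwargs": {"increments": "-4.8 0.05 0 0 0 0; 0 0 0 0 0 0.15; 0 0 0 0 0 0.15; 0 0 0 0 0 0.15; 0 0 0 0 0 0.15"}}

```text
time: 24.8
tool_pos: [0.5308, -0.135, 0.1096]
ee_rot: [-3.138, 0.001, 0.912]
wrist_force: [0.2, -0.1, -3.5]
width: 0.0314
```

Emit:
{"fn": "step_arm", "kwargs": {"increments": "0 0 0 0 0 0.15; 0 0 0 0 0 0.15; 0 0 0 0 0 0.15; 0 0 0 0 0 0.15; 0 0 0 0 0 0.15"}}

```text
time: 25.3
tool_pos: [0.5309, -0.1347, 0.1096]
ee_rot: [-3.14, 0.003, 0.162]
wrist_force: [-0.9, 0.6, -2.4]
width: 0.0314
```

Emit:
{"fn": "step_arm", "kwargs": {"increments": "0 0 0 0 0 0.15; 0 0 0 0 0 0.15; 0 0 0 0 0 0; 0 0 0 0 0 0"}}

```text
time: 25.7
tool_pos: [0.5313, -0.1348, 0.1105]
ee_rot: [-3.141, 0.002, -0.128]
wrist_force: [0.2, 0.4, -3.1]
width: 0.0317
```

```bash
python3 - <<'E'
from h import *
T=tool();np.save("w7.npy",T)
im=snapshot("wrist"); cv2.imwrite("pics/w7.png",im[:,:,::-1]);to(*jw(102.6,-115,2.5),JY)
# tip row in hand
col=im[60:160,328].astype(int).sum(1); print([ (60+i,int(v)) for i,v in enumerate(np.diff(col)) if abs(v)>60][:8])
c=cam("wrist",T); print("expected tip row", proj(c,(T@[.075,0,-.0079,1])[:3]))
E
```

```text
pos [ 0.5315 -0.1348  0.1108] shift cm [0.54 0.03 7.83] turn [-0.     0.002  0.003]
[(102, 76), (103, 138), (104, 107)]
expected tip row [326.85674901 104.33059397]
```

Emit:
{"fn": "step_arm", "kwargs": {"increments": "0.3 0 1 0 0 0; 0.2 0 2.5 0 0 0; 0 0 2 0 0 0; 0 0 1 0 0 0; 0 0 0.6 0 0 0"}}

```text
time: 26.25
tool_pos: [0.5362, -0.1353, 0.0392]
ee_rot: [-3.141, 0.002, -0.131]
wrist_force: [-0.8, -0.8, -3.2]
width: 0.0315
```

Emit:
{"fn": "step_arm", "kwargs": {"increments": "0 0 0.3 0 0 0; 0 0 0.2 0 0 0; 0 0 0.1 0 0 0; 0 0 0 0 0 0; 0 0 0 0 0 0"}}

```text
time: 26.75
tool_pos: [0.5375, -0.1357, 0.0357]
ee_rot: [3.141, -0.001, -0.131]
wrist_force: [-0.1, -0.5, -3.9]
width: 0.0314
```

```bash
python3 - <<'E'
from h import *
to(*jw(102.6,-115,2.5),JY); print(get_obs()["wrist_force"])
E
```

```text
pos [ 0.5375 -0.1357  0.0357] shift cm [-0.08  0.02  0.32] turn [ 0.    -0.001  0.001]
[-0.06275917 -0.48296751 -3.8846536 ]
```

Emit:
{"fn": "step_arm", "kwargs": {"increments": "-0.08 0 0.1 0 0 0; 0 0 0.1 0 0 0; 0 0 0.1 0 0 0; 0 0 0 0 0 0"}}

```text
time: 27.15
tool_pos: [0.5362, -0.1355, 0.032]
ee_rot: [3.142, -0.0, -0.131]
wrist_force: [-0.1, -0.4, -3.6]
width: 0.0316
```

Emit:
{"fn": "step_arm", "kwargs": {"increments": "0 0 0 0 0 0; 0 0 0 0 0 0; 0 0 0 0 0 0; 0 0 0 0 0 0; 0 0 -1 0 0 0", "claw": -0.3}}

```text
time: 27.65
tool_pos: [0.5351, -0.1351, 0.041]
ee_rot: [-3.141, 0.003, -0.131]
wrist_force: [-0.8, -0.1, -0.7]
width: 0.0613
```

Emit:
{"fn": "step_arm", "kwargs": {"increments": "0 0 -3 0 0 0; 0 0 -4 0 0 0; 0 0 -4 0 0 0; 0 0 -4 0 0 0; -4 0 0 0 0 0"}}

```text
time: 28.15
tool_pos: [0.5023, -0.1322, 0.2001]
ee_rot: [3.138, -0.016, -0.13]
wrist_force: [0.7, 0.2, -0.6]
width: 0.0613
```

Emit:
{"fn": "step_arm", "kwargs": {"increments": "-4 0 0 0 0 0; -4 0 0 0 0 0; -4 0 0 0 0 0; 0 0 0 0 0 0; 0 0 0 0 0 0"}}

```text
time: 28.65
tool_pos: [0.3778, -0.1147, 0.1932]
ee_rot: [3.141, -0.003, -0.132]
wrist_force: [0.7, 0.1, 0.4]
width: 0.0609
```

```bash
python3 - <<'E'
from h import *
T=tool();np.save("w8.npy",T); print(T[:3,3])
im=snapshot("wrist"); crop(im,160,20,480,260,2.5,"w8")
E
```

```text
[ 0.37781842 -0.11469526  0.19317333]
```

View pics/w8.png

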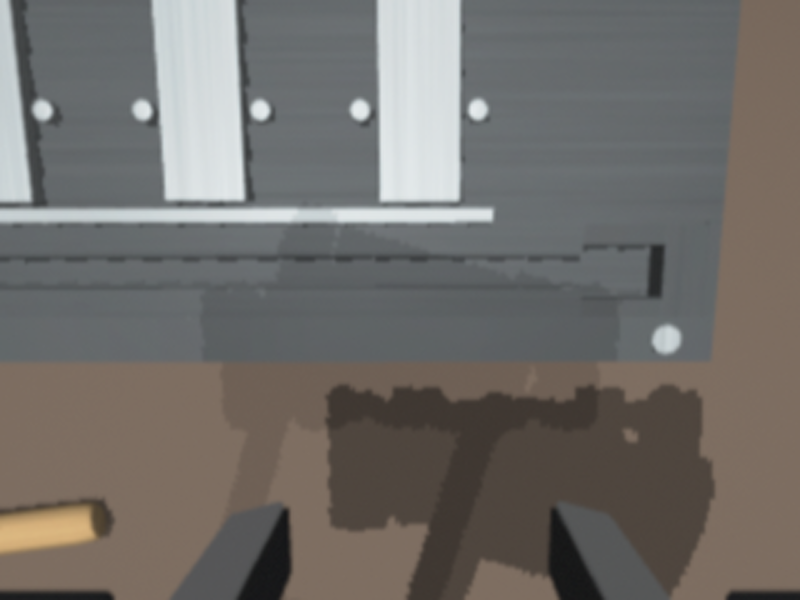

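```bash
python3 - <<'E'
from h import *
T=np.load("w8.npy");c=cam("wrist",T)
f=lambda p:np.array(p)/2.5+[160-.3,20-.3]
inv=lambda p:(np.array([[np.cos(JY),np.sin(JY)],[-np.sin(JY),np.cos(JY)]])@(p[:2]-JO)*1e3).round(1)
print("pocket",inv(onz(c,f((622.5,271)),.03)),inv(onz(c,f((582,271)),.03)),inv(onz(c,f((663,271)),.03)))
print("slot y",inv(onz(c,f((300,258)),.03)),inv(onz(c,f((300,288.5)),.03)))
for p in ((204.5,201),(419.5,201)): print("sq end",inv(onz(c,f(p),.04)))
for p,y in (((479,110),-138),((360,110),-92),((261,110),-53),((143,110),-7)): print("pin",inv(onz(c,f(p),.038)),y)
print("strip",inv(onz(c,f((300,208)),.035)))
to(.385,-.367,.20,.111)
E
```

```text
pocket [   0.3 -200.4] [   0.3 -183.5] [   0.3 -217.3]
slot y [  5.6 -65.7] [ -6.9 -65.3]
sq end [ 27.8 -29.9]
sq end [  27.8 -115.5]
pin [  62.1 -138.7] -138
pin [ 62.1 -92.2] -92
pin [ 62.1 -53.6] -53
pin [62.  -7.5] -7
strip [ 25.4 -67.1]
pos [ 0.3784 -0.1148  0.193 ] shift cm [ 3.96 24.92 -0.68] turn [ 0.001 -0.003 -0.242]
```

Emit:
{"fn": "step_arm", "kwargs": {"increments": "0.6 4.2 0 0 0 0; 0.6 4.2 0 0 0 0; 0.7 4.2 0 0 0 0; 0.7 4.2 0 0 0 0; 0.7 4.2 0 0 0 0"}}

```text
time: 29.2
tool_pos: [0.384, -0.3296, 0.1917]
ee_rot: [-3.141, -0.0, -0.131]
wrist_force: [0.2, 0.4, -0.8]
width: 0.0609
```

Emit:
{"fn": "step_arm", "kwargs": {"increments": "0.7 4 -0.7 0 0 0; 0 0 0 0 0 -0.121; 0 0 0 0 0 -0.121; 0 0 0 0 0 0; 0 0 0 0 0 0"}}

```text
time: 29.7
tool_pos: [0.3853, -0.3681, 0.1985]
ee_rot: [-3.141, 0.0, 0.109]
wrist_force: [-0.3, -0.1, 0.7]
width: 0.0609
```

```bash
python3 - <<'E'
from h import *
T=tool();np.save("w9.npy",T); print(T[:3,3])
im=snapshot("wrist"); crop(im,190,0,470,240,2.5,"w9")
c=cam("wrist",T)
for p in ((0.6091,-.3417),(.5422,-.3502),(.4713,-.3575),(.4054,-.3644)): print(((proj(c,(*p,.079))-[190,0])*2.5).round())
E
```

```text
[ 0.38533476 -0.36807948  0.19851584]
[ 336. -219.]
[340.  18.]
[339. 240.]
[339. 424.]
```

View pics/w9.png

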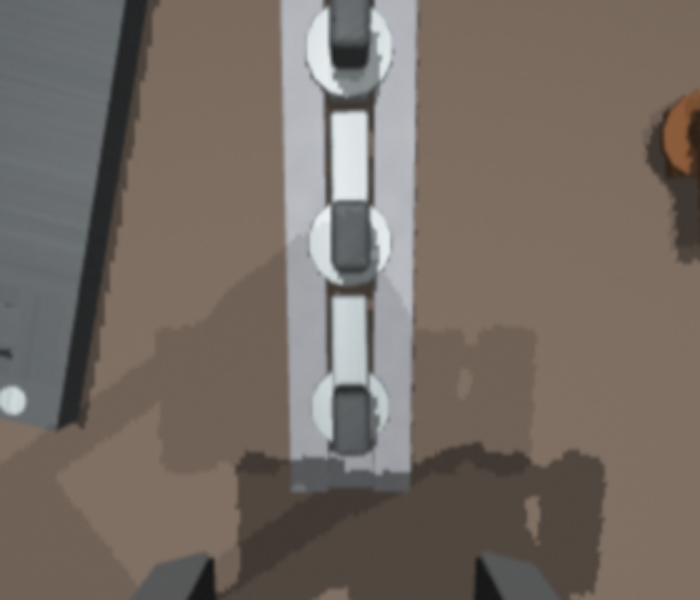

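```bash
python3 - <<'E'
from h import *
T=np.load("w9.npy");c=cam("wrist",T)
f=lambda p:np.array(p)/2.5+[190-.3,-.3]
h3,h4=onz(c,f((350.5,235)),.079),onz(c,f((352,420)),.079)
n3,n4=onz(c,f((349,112)),.055),onz(c,f((349,296)),.055)
print(h3,h4,np.linalg.norm(h3-h4),n3-h3,n4-h4,"yaw",np.arctan2(*(h3-h4)[[1,0]]), np.arctan2(*(n3-n4)[[1,0]]))
y=np.arctan2(*(n3-n4)[[1,0]])
to(h3[0],h3[1],.054,y)
p1,p2=onz(c,f((283,20)),.035),onz(c,f((292,488)),.035);q1,q2=onz(c,f((416,20)),.035),onz(c,f((410,488)),.035)
print("rail yaw",np.arctan2(*(p1-p2)[[1,0]]),np.arctan2(*(q1-q2)[[1,0]]))
E
```

```text
[ 0.47373916 -0.36097964  0.079     ] [ 0.40783046 -0.36884405  0.079     ] 0.06637624737777971 [ 0.04495809  0.00537044 -0.024     ] [ 0.04479533  0.00594851 -0.024     ] yaw 0.11876134718838349 0.10983587548541779
pos [ 0.3852 -0.3678  0.1987] shift cm [ 8.88  0.29 14.47] turn [-0.     0.    -0.001]
rail yaw 0.1117247995540898 0.11535490173068937
```

Emit:
{"fn": "step_arm", "kwargs": {"increments": "4.4 0.15 0 0 0 0; 4.4 0.15 0 0 0 0; 0 0 4 0 0 0; 0 0 4 0 0 0; 0 0 3 0 0 0"}}

```text
time: 30.25
tool_pos: [0.4725, -0.3597, 0.0863]
ee_rot: [-3.14, 0.002, 0.111]
wrist_force: [-0.1, -0.4, -0.3]
width: 0.0612
```

Emit:
{"fn": "step_arm", "kwargs": {"increments": "0 0 1.5 0 0 0; 0 0 1 0 0 0; 0 0 0.5 0 0 0; 0 0 0.3 0 0 0; 0 0 0 0 0 0"}}

```text
time: 30.75
tool_pos: [0.4729, -0.3615, 0.0572]
ee_rot: [3.14, -0.001, 0.11]
wrist_force: [1.1, 0.0, -0.7]
width: 0.0613
```

```bash
python3 - <<'E'
from h import *
to(.4735,-.3608,.055,.112)
E
```

```text
pos [ 0.4729 -0.3615  0.0572] shift cm [ 0.07 -0.06  0.22] turn [ 0.002 -0.001 -0.002]
```

Emit:
{"fn": "step_arm", "kwargs": {"increments": "0.07 -0.06 0.1 0 0 0; 0 0 0.1 0 0 0; 0 0 0 0 0 0; 0 0 0 0 0 0"}}

```text
time: 31.15
tool_pos: [0.4731, -0.3603, 0.0542]
ee_rot: [3.141, -0.0, 0.111]
wrist_force: [0.2, 0.7, 0.5]
width: 0.061
```

Emit:
{"fn": "step_arm", "kwargs": {"increments": "0 0 0 0 0 0; 0 0 0 0 0 0; 0 0 0 0 0 0; 0 0 0 0 0 0; 0 0 0 0 0 0", "claw": 1}}

```text
time: 31.65
tool_pos: [0.473, -0.3602, 0.054]
ee_rot: [3.142, -0.0, 0.111]
wrist_force: [1.6, -0.0, 0.1]
width: 0.0242
```

Emit:
{"fn": "step_arm", "kwargs": {"increments": "0 0 0 0 0 0; 0 0 0 0 0 0; 0 0 0 0 0 0; 0 0 0 0 0 0; 0 0 0 0 0 0"}}

```text
time: 32.15
tool_pos: [0.473, -0.3602, 0.054]
ee_rot: [3.141, 0.0, 0.111]
wrist_force: [0.0, 0.2, -0.7]
width: 0.0138
```

```bash
python3 - <<'E'
from h import *
o=get_obs(); print(o["tool_pos"],o["ee_rot"],o["width"])
E
```

```text
[ 0.47296848 -0.36023076  0.05396111] [3.14148316e+00 1.70970922e-05 1.10818197e-01] 0.013811514032519042
```

Emit:
{"fn": "step_arm", "kwargs": {"increments": "0 0 -0.5 0 0 0; 0 0 -1 0 0 0; 0 0 -2 0 0 0; 0 0 -3 0 0 0; 0 0 -1.5 0 0 0"}}

```text
time: 32.65
tool_pos: [0.474, -0.3611, 0.1376]
ee_rot: [3.138, -0.003, 0.111]
wrist_force: [0.7, 0.3, -1.9]
width: 0.0137
```

```bash
python3 - <<'E'
from h import *
to(*jw(0,-200,90),JY+np.pi/2); o=get_obs(); print(o["wrist_force"],o["width"])
E
```

```text
pos [ 0.474  -0.3611  0.1376] shift cm [ -3.29 -15.92   1.69] turn [ 0.005 -0.    -1.328]
[ 0.73028937  0.26767144 -1.87349827] 0.01367459880755283
```

Emit:
{"fn": "step_arm", "kwargs": {"increments": "-0.8 -4 0 0 0 0; -0.8 -4 0 0 0 0; -0.8 -4 0 0 0 0; -0.8 -3.9 0 0 0 0; 0 0 0 0 0 -0.148"}}

```text
time: 33.15
tool_pos: [0.422, -0.2015, 0.1341]
ee_rot: [-3.139, 0.0, 0.266]
wrist_force: [0.2, -0.6, -3.1]
width: 0.0139
```

Emit:
{"fn": "step_arm", "kwargs": {"increments": "0 0 0 0 0 -0.148; 0 0 0 0 0 -0.148; 0 0 0 0 0 -0.148; 0 0 0 0 0 -0.148; 0 0 0 0 0 -0.148"}}

```text
time: 33.65
tool_pos: [0.4235, -0.2056, 0.1343]
ee_rot: [3.141, 0.0, 1.005]
wrist_force: [1.2, -0.1, -1.6]
width: 0.0138
```

Emit:
{"fn": "step_arm", "kwargs": {"increments": "0 0 0 0 0 -0.148; 0 0 0 0 0 -0.148; 0 0 0 0 0 -0.148; 0 0 0 0 0 0; 0 0 0 0 0 0"}}

```text
time: 34.15
tool_pos: [0.4236, -0.2057, 0.1342]
ee_rot: [3.141, 0.0, 1.44]
wrist_force: [0.6, 1.3, -1.4]
width: 0.0137
```

```bash
python3 - <<'E'
from h import *
to(*jw(0,-200,45),JY+np.pi/2); o=get_obs(); print(o["wrist_force"],o["width"])
im=snapshot("wrist"); np.save("w10.npy",tool()); crop(im,170,20,490,260,2.5,"w10")
E
```

```text
pos [ 0.4236 -0.2057  0.1342] shift cm [-0.08  0.03  5.92] turn [0.    0.    0.001]
[ 0.64304412  1.30288713 -1.35154139] 0.013667137769074588
```

View pics/w10.png

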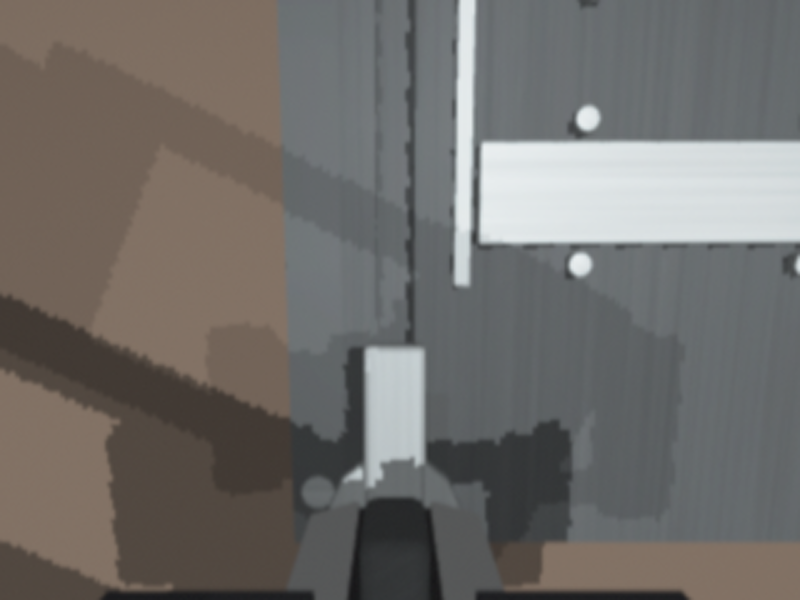

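Emit:
{"fn": "step_arm", "kwargs": {"increments": "-0.05 0.03 2 0 0 0; 0 0 2 0 0 0; 0 0 1 0 0 0; 0 0 0 0 0 0; 0 0 0 0 0 0"}}

```text
time: 34.7
tool_pos: [0.4241, -0.2064, 0.0845]
ee_rot: [3.141, 0.0, 1.442]
wrist_force: [-0.9, 0.2, -2.6]
width: 0.014
```

```bash
python3 - <<'E'
from h import *
T=np.load("w10.npy");c=cam("wrist",T)
a=onz(c,np.array((395,347))/2.5+[169.7,19.7],T[2,3]+.001); print("nose tip tool",T[:3,:3].T@(a-T[:3,3])*1e3)
to(*jw(0,-200,19),JY+np.pi/2); 
E
```

```text
nose tip tool [45.42135915  0.56579435 -1.00721195]
pos [ 0.4241 -0.2064  0.0845] shift cm [-0.01 -0.03  3.55] turn [0.001 0.    0.003]
```

Emit:
{"fn": "step_arm", "kwargs": {"increments": "-0.02 -0.03 0.6 0 0 0; 0 0 0.6 0 0 0; 0 0 0.6 0 0 0; 0 0 0.6 0 0 0; 0 0 0.4 0 0 0"}}

```text
time: 35.2
tool_pos: [0.4232, -0.2062, 0.0551]
ee_rot: [-3.141, -0.0, 1.443]
wrist_force: [0.1, 0.2, -1.7]
width: 0.0135
```

Emit:
{"fn": "step_arm", "kwargs": {"increments": "0 0 0.3 0 0 0; 0 0 0.2 0 0 0; 0 0 0 0 0 0; 0 0 0 0 0 0"}}

```text
time: 35.6
tool_pos: [0.4236, -0.2065, 0.0511]
ee_rot: [3.141, 0.0, 1.443]
wrist_force: [-0.6, -0.3, -1.8]
width: 0.014
```

```bash
python3 - <<'E'
from h import *
to(*jw(0,55,19.8),JY+np.pi/2); print(get_obs()["wrist_force"])
E
```

```text
pos [ 0.4236 -0.2065  0.0511] shift cm [25.5   0.12  0.13] turn [0.    0.    0.004]
[-0.62115045 -0.29500437 -1.79187455]
```

Emit:
{"fn": "step_arm", "kwargs": {"increments": "0 0.02 0.07 0 0 0.004; 0 0 0.05 0 0 0; 0 0 0 0 0 0; 1 0 0 0 0 0; 1 0 0 0 0 0"}}

```text
time: 36.1
tool_pos: [0.4264, -0.1859, 0.0498]
ee_rot: [3.142, -0.0, 1.438]
wrist_force: [0.0, 0.8, -2.2]
width: 0.0137
```

Emit:
{"fn": "step_arm", "kwargs": {"increments": "1 0 0 0 0 0; 1 0 0 0 0 0; 1 0 0 0 0 0; 0 0 0 0 0 0; 0 0 0 0 0 0"}}

```text
time: 36.6
tool_pos: [0.4304, -0.1566, 0.0498]
ee_rot: [3.141, 0.001, 1.44]
wrist_force: [-0.2, 0.9, -2.5]
width: 0.0138
```

```bash
python3 - <<'E'
from h import *
to(*jw(0,55,19.8),JY+np.pi/2); print(get_obs()["wrist_force"])
E
```

```text
pos [ 0.4304 -0.1566  0.0498] shift cm [ 2.046e+01  2.000e-02 -1.000e-02] turn [0.    0.001 0.001]
[-0.20431379  0.89460504 -2.46299826]
```

Sliding freely; continue to bay 3.

Emit:
{"fn": "step_arm", "kwargs": {"increments": "1.5 0 0 0 0 0; 2 0 0 0 0 0; 2 0 0 0 0 0; 2 0 0 0 0 0; 1.5 0 0 0 0 0"}}

```text
time: 37.1
tool_pos: [0.4423, -0.0671, 0.0498]
ee_rot: [3.141, 0.0, 1.439]
wrist_force: [-0.6, 0.8, -2.1]
width: 0.0139
```

Emit:
{"fn": "step_arm", "kwargs": {"increments": "1.5 0 0 0 0 0; 2 0 0 0 0 0; 2 0 0 0 0 0; 2 0 0 0 0 0; 1.5 0 0 0 0 0"}}

```text
time: 37.6
tool_pos: [0.4542, 0.0222, 0.0498]
ee_rot: [3.141, 0.0, 1.439]
wrist_force: [0.4, 0.3, -2.2]
width: 0.0139
```

Emit:
{"fn": "step_arm", "kwargs": {"increments": "1.5 0 0 0 0 0; 0.5 0 0 0 0 0; 0 0 0 0 0 0; 0 0 0 0 0 0; 0 0 0 0 0 0"}}

```text
time: 38.1
tool_pos: [0.4566, 0.0406, 0.0498]
ee_rot: [3.142, 0.0, 1.438]
wrist_force: [0.6, -0.4, -2.4]
width: 0.014
```

```bash
python3 - <<'E'
from h import *
to(*jw(0,55,19.8),JY); print(get_obs()["wrist_force"])
E
```

```text
pos [0.4566 0.0406 0.0498] shift cm [ 0.56 -0.   -0.  ] turn [0.   0.   1.57]
[ 0.63832868 -0.44053537 -2.41783163]
```

Emit:
{"fn": "step_arm", "kwargs": {"increments": "0.5 0 0 0 0 0; 0 0 0 0 0 0.12; 0 0 0 0 0 0.145; 0 0 0 0 0 0.145; 0 0 0 0 0 0.145"}}

```text
time: 38.6
tool_pos: [0.4573, 0.0463, 0.0498]
ee_rot: [3.142, -0.0, 0.877]
wrist_force: [-0.5, -0.1, -2.2]
width: 0.0141
```

Emit:
{"fn": "step_arm", "kwargs": {"increments": "0 0 0 0 0 0.145; 0 0 0 0 0 0.145; 0 0 0 0 0 0.145; 0 0 0 0 0 0.145; 0 0 0 0 0 0.145"}}

```text
time: 39.1
tool_pos: [0.4573, 0.0463, 0.0498]
ee_rot: [-3.142, -0.0, 0.152]
wrist_force: [-0.2, 0.3, -0.9]
width: 0.0138
```

Emit:
{"fn": "step_arm", "kwargs": {"increments": "0 0 0 0 0 0.145; 0 0 0 0 0 0.145; 0 0 0 0 0 0; 0 0 0 0 0 0"}}

```text
time: 39.5
tool_pos: [0.4573, 0.0463, 0.0498]
ee_rot: [-3.142, -0.0, -0.128]
wrist_force: [-0.2, -0.2, -2.1]
width: 0.0141
```

```bash
python3 - <<'E'
from h import *
to(*jw(0,55,19.),JY); print(get_obs()["wrist_force"])
E
```

```text
pos [0.4573 0.0463 0.0498] shift cm [0.01 0.01 0.08] turn [-0.    -0.     0.004]
[-0.23145436 -0.2496547  -2.14374814]
```

Emit:
{"fn": "step_arm", "kwargs": {"increments": "0 0 0.08 0 0 0.004; 0 0 0 0 0 0; 0 0 0 0 0 0"}}

```text
time: 39.8
tool_pos: [0.4573, 0.0463, 0.049]
ee_rot: [3.142, -0.0, -0.135]
wrist_force: [0.8, 0.1, -1.2]
width: 0.0138
```

Emit:
{"fn": "step_arm", "kwargs": {"increments": "0 0 0 0 0 0; 0 0 0 0 0 0; 0 0 0 0 0 0; 0 0 0 0 0 0; 0 0 0 0 0 0", "claw": 0}}

```text
time: 40.3
tool_pos: [0.4574, 0.0463, 0.0491]
ee_rot: [3.142, -0.0, -0.135]
wrist_force: [0.0, 0.8, 0.6]
width: 0.0466
```

Emit:
{"fn": "step_arm", "kwargs": {"increments": "0 0 -1 0 0 0; 0 0 -3 0 0 0; 0 0 -4 0 0 0; 0 0 -4 0 0 0; 0 0 0 0 0 0"}}

```text
time: 40.8
tool_pos: [0.4612, 0.0463, 0.1767]
ee_rot: [-3.14, -0.014, -0.135]
wrist_force: [0.1, 0.0, 0.4]
width: 0.0474
```

```bash
python3 - <<'E'
from h import *
to(.4066,-.3685,.14,.112); T=tool();np.save("w11.npy",T)
im=snapshot("wrist"); crop(im,170,20,490,260,2.5,"w11")
E
```

```text
pos [0.4612 0.0463 0.1767] shift cm [ 0.13 41.84  3.61] turn [ 0.    -0.014 -0.247]
```

View pics/w11.png

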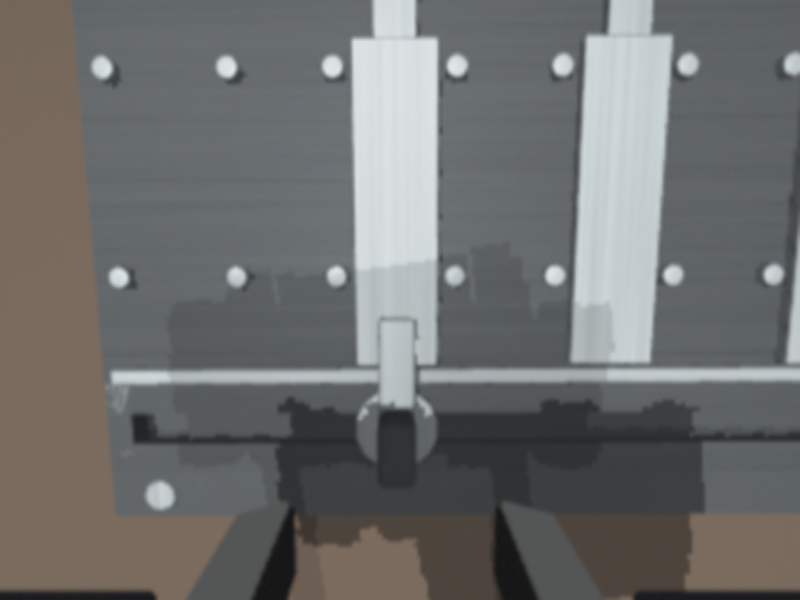

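Emit:
{"fn": "step_arm", "kwargs": {"increments": "0 4.6 0 0 0 0; 0 4.6 0 0 0 0; 0 4.6 0 0 0 0; 0 4.6 0 0 0 0; 0 4.6 0 0 0 0", "claw": -0.3}}

```text
time: 41.35
tool_pos: [0.425, -0.1828, 0.1677]
ee_rot: [-3.141, 0.002, -0.135]
wrist_force: [0.8, 0.6, -0.1]
width: 0.0612
```

Emit:
{"fn": "step_arm", "kwargs": {"increments": "0 4.7 0 0 0 0; 0 4.7 0 0 0 0; 0 4.7 1 0 0 0; 0 4.7 2 0 0 -0.1; 0 0 2 0 0 -0.147"}}

```text
time: 41.85
tool_pos: [0.399, -0.3715, 0.1173]
ee_rot: [3.141, 0.002, 0.111]
wrist_force: [0.7, 0.7, -0.7]
width: 0.0609
```

Emit:
{"fn": "step_arm", "kwargs": {"increments": "0 0 0 0 0 0; 0 0 0 0 0 0"}}

```text
time: 42.05
tool_pos: [0.4005, -0.3659, 0.1183]
ee_rot: [-3.139, 0.002, 0.109]
wrist_force: [-0.2, -0.1, 0.7]
width: 0.0609
```

```bash
python3 - <<'E'
from h import *
to(.4068,-.3683,.055,.112); T=tool()
im=snapshot("wrist"); cv2.imwrite("pics/w12.png",im[:,:,::-1]); c=cam("wrist",T)
# nose tip row check: bright nose against darker gap along axis
p=[proj(c,(.4068+r*.9937,-.3683+r*.1118,.055)) for r in np.arange(.02,.062,.002)]
print([(int(round(v[1])),int(im[int(round(v[1])),int(round(v[0]))].sum())) for v in p]); print("tip expected",proj(c,(.4068+.046*.9937,-.3683+.046*.1118,.055)))
E
```

```text
pos [ 0.4005 -0.3659  0.1183] shift cm [0.61 0.32 6.33] turn [-0.003  0.002 -0.003]
[(174, 597), (171, 599), (169, 600), (166, 601), (164, 602), (161, 606), (158, 607), (156, 607), (153, 608), (150, 611), (148, 613), (145, 614), (142, 612), (140, 517), (137, 303), (134, 304), (132, 304), (129, 305), (126, 305), (123, 304), (120, 304)]
tip expected [331.00962278 139.70112451]
```

Emit:
{"fn": "step_arm", "kwargs": {"increments": "0.61 0.3 0 0 0 0; 0 0 2.5 0 0 0; 0 0 2 0 0 0; 0 0 1 0 0 0; 0 0 0.5 0 0 0"}}

```text
time: 42.6
tool_pos: [0.4079, -0.3686, 0.0592]
ee_rot: [-3.142, 0.0, 0.112]
wrist_force: [-0.0, -0.7, 0.2]
width: 0.0614
```

Emit:
{"fn": "step_arm", "kwargs": {"increments": "0 0 0.3 0 0 0; 0 0 0.1 0 0 0; 0 0 0 0 0 0; 0 0 0 0 0 0"}}

```text
time: 43.0
tool_pos: [0.4078, -0.3696, 0.0563]
ee_rot: [3.14, -0.001, 0.112]
wrist_force: [-1.0, 1.2, -0.5]
width: 0.0609
```

```bash
python3 - <<'E'
from h import *
to(.4068,-.3683,.054,.112)
E
```

```text
pos [ 0.4078 -0.3696  0.0563] shift cm [-0.09 -0.14  0.23] turn [ 0.001 -0.001 -0.   ]
```

Emit:
{"fn": "step_arm", "kwargs": {"increments": "-0.09 -0.14 0.1 0 0 0; 0 0 0.13 0 0 0; 0 0 0 0 0 0; 0 0 0 0 0 0"}}

```text
time: 43.4
tool_pos: [0.4063, -0.3678, 0.053]
ee_rot: [-3.142, 0.0, 0.112]
wrist_force: [-0.2, -0.3, -0.6]
width: 0.0609
```

Emit:
{"fn": "step_arm", "kwargs": {"increments": "0 0 0 0 0 0; 0 0 0 0 0 0; 0 0 0 0 0 0; 0 0 0 0 0 0; 0 0 0 0 0 0", "claw": 1}}

```text
time: 43.9
tool_pos: [0.4064, -0.3679, 0.0531]
ee_rot: [3.141, -0.0, 0.112]
wrist_force: [0.3, 0.0, 0.3]
width: 0.0244
```

Emit:
{"fn": "step_arm", "kwargs": {"increments": "0 0 0 0 0 0; 0 0 0 0 0 0; 0 0 0 0 0 0; 0 0 0 0 0 0; 0 0 0 0 0 0"}}

```text
time: 44.4
tool_pos: [0.4064, -0.3679, 0.0531]
ee_rot: [3.141, -0.0, 0.112]
wrist_force: [-0.1, 0.5, -0.6]
width: 0.0135
```

Emit:
{"fn": "step_arm", "kwargs": {"increments": "0 0 -0.5 0 0 0; 0 0 -1 0 0 0; 0 0 -2 0 0 0; 0 0 -3 0 0 0; 0 0 -1.5 0 0 0"}}

```text
time: 44.9
tool_pos: [0.4073, -0.3688, 0.1365]
ee_rot: [3.138, -0.003, 0.112]
wrist_force: [0.5, -0.5, -1.9]
width: 0.0138
```

```bash
python3 - <<'E'
from h import *
to(*jw(0,-200,90),JY+np.pi/2); o=get_obs(); print(o["wrist_force"],o["width"])
E
```

```text
pos [ 0.4073 -0.3688  0.1365] shift cm [  3.44 -15.95   1.6 ] turn [ 0.005  0.    -1.327]
[ 0.49579605 -0.47817753 -1.87192242] 0.013837026375275788
```

Emit:
{"fn": "step_arm", "kwargs": {"increments": "0.8 -4 0 0 0 0; 0.9 -4 0 0 0 0; 0.9 -4 0 0 0 0; 0.8 -3.9 0 0 0 0; 0 0 0 0 0 -0.148"}}

```text
time: 45.4
tool_pos: [0.4226, -0.2017, 0.1334]
ee_rot: [-3.14, -0.001, 0.268]
wrist_force: [0.2, -1.2, -2.3]
width: 0.0138
```

Emit:
{"fn": "step_arm", "kwargs": {"increments": "0 0 0 0 0 -0.148; 0 0 0 0 0 -0.148; 0 0 0 0 0 -0.148; 0 0 0 0 0 -0.148; 0 0 0 0 0 -0.148"}}

```text
time: 45.9
tool_pos: [0.4224, -0.2059, 0.1333]
ee_rot: [3.141, 0.0, 1.006]
wrist_force: [-0.4, 0.5, -2.1]
width: 0.014
```

Emit:
{"fn": "step_arm", "kwargs": {"increments": "0 0 0 0 0 -0.148; 0 0 0 0 0 -0.148; 0 0 0 0 0 -0.145; 0 0 2 0 0 0; 0 0 2 0 0 0"}}

```text
time: 46.4
tool_pos: [0.4231, -0.2065, 0.0937]
ee_rot: [3.139, 0.001, 1.441]
wrist_force: [-0.9, -0.4, -2.4]
width: 0.0138
```

Emit:
{"fn": "step_arm", "kwargs": {"increments": "0 0 1 0 0 0; 0 0 0 0 0 0; 0 0 0 0 0 0"}}

```text
time: 46.7
tool_pos: [0.4227, -0.2063, 0.0837]
ee_rot: [3.141, 0.0, 1.441]
wrist_force: [-0.0, 0.4, -2.0]
width: 0.014
```

```bash
python3 - <<'E'
from h import *
to(*jw(0,-200,19),JY+np.pi/2); T=tool(); c=cam("wrist",T)
im=snapshot("wrist"); cv2.imwrite("pics/w13.png",im[:,:,::-1])
for r in (.030,.040,.043,.045,.046,.047,.049,.052):
    v=proj(c,(T@[r,0,-.002,1])[:3]).round().astype(int); print(r,v,im[v[1],v[0]].sum(),end="; ")
E
```

```text
pos [ 0.4227 -0.2063  0.0837] shift cm [-0.02  0.11  3.47] turn [0.001 0.    0.002]
0.03 [327 186] 586; 0.04 [327 168] 598; 0.043 [327 163] 600; 0.045 [327 159] 524; 0.046 [327 158] 443; 0.047 [327 156] 285; 0.049 [327 152] 300; 0.052 [327 147] 302;
```

Emit:
{"fn": "step_arm", "kwargs": {"increments": "-0.02 0.11 0.6 0 0 0.002; 0 0 0.6 0 0 0; 0 0 0.6 0 0 0; 0 0 0.6 0 0 0; 0 0 0.4 0 0 0"}}

```text
time: 47.25
tool_pos: [0.4231, -0.2061, 0.0542]
ee_rot: [-3.141, -0.0, 1.439]
wrist_force: [-0.4, -0.3, -3.1]
width: 0.0139
```

Emit:
{"fn": "step_arm", "kwargs": {"increments": "0 0 0.3 0 0 0; 0 0 0.2 0 0 0; 0 0 0 0 0 0; 0 0 0 0 0 0"}}

```text
time: 47.65
tool_pos: [0.4236, -0.2065, 0.0503]
ee_rot: [3.141, 0.0, 1.439]
wrist_force: [0.2, -0.1, -2.9]
width: 0.0138
```

```bash
python3 - <<'E'
from h import *
to(*jw(0,-30.2,19),JY+np.pi/2); print(get_obs()["wrist_force"])
E
```

```text
pos [ 0.4236 -0.2065  0.0503] shift cm [1.698e+01 1.000e-02 1.200e-01] turn [0. 0. 0.]
[ 0.15201953 -0.0723289  -2.85380778]
```

Emit:
{"fn": "step_arm", "kwargs": {"increments": "0 0 0.07 0 0 0; 0 0 0.06 0 0 0; 0 0 0 0 0 0; 1 0 0 0 0 0; 1 0 0 0 0 0"}}

```text
time: 48.15
tool_pos: [0.4262, -0.1859, 0.0488]
ee_rot: [-3.142, -0.0, 1.438]
wrist_force: [0.5, 0.1, -2.5]
width: 0.0137
```

Emit:
{"fn": "step_arm", "kwargs": {"increments": "1 0 0 0 0 0; 1.5 0 0 0 0 0; 2 0 0 0 0 0; 2 0 0 0 0 0; 2 0 0 0 0 0"}}

```text
time: 48.65
tool_pos: [0.4373, -0.1007, 0.0489]
ee_rot: [3.141, -0.0, 1.439]
wrist_force: [0.7, -0.9, -3.3]
width: 0.0139
```

Emit:
{"fn": "step_arm", "kwargs": {"increments": "2 0 0 0 0 0; 2 0 0 0 0 0; 1.5 0 0 0 0 0; 0.7 0 0 0 0 0; 0 0 0 0 0 0"}}

```text
time: 49.15
tool_pos: [0.4454, -0.0398, 0.0488]
ee_rot: [3.142, 0.0, 1.441]
wrist_force: [0.7, 0.4, -2.0]
width: 0.0138
```

Emit:
{"fn": "step_arm", "kwargs": {"increments": "0 0 0 0 0 0; 0 0 0 0 0 0"}}

```text
time: 49.35
tool_pos: [0.4455, -0.0414, 0.0488]
ee_rot: [3.141, 0.0, 1.438]
wrist_force: [-0.3, -0.4, -2.3]
width: 0.0137
```

```bash
python3 - <<'E'
from h import *
to(*jw(0,-30.2,19),JY); print(get_obs()["wrist_force"])
E
```

```text
pos [ 0.4455 -0.0414  0.0488] shift cm [ 0.32  0.02 -0.02] turn [0.   0.   1.57]
[-0.27536202 -0.36398204 -2.28712714]
```

Emit:
{"fn": "step_arm", "kwargs": {"increments": "0.3 0.02 0 0 0 0; 0 0 0 0 0 0.12; 0 0 0 0 0 0.145; 0 0 0 0 0 0.145; 0 0 0 0 0 0.145"}}

```text
time: 49.85
tool_pos: [0.4461, -0.0382, 0.0488]
ee_rot: [-3.142, 0.0, 0.877]
wrist_force: [0.1, -0.3, -3.0]
width: 0.0138
```

Emit:
{"fn": "step_arm", "kwargs": {"increments": "0 0 0 0 0 0.145; 0 0 0 0 0 0.145; 0 0 0 0 0 0.145; 0 0 0 0 0 0.145; 0 0 0 0 0 0.145"}}

```text
time: 50.35
tool_pos: [0.4461, -0.0382, 0.0488]
ee_rot: [3.142, 0.0, 0.152]
wrist_force: [0.3, 0.2, -2.0]
width: 0.0138
```

Emit:
{"fn": "step_arm", "kwargs": {"increments": "0 0 0 0 0 0.145; 0 0 0 0 0 0.145; 0 0 0 0 0 0; 0 0 0 0 0 0"}}

```text
time: 50.75
tool_pos: [0.4461, -0.0381, 0.0488]
ee_rot: [3.142, 0.0, -0.129]
wrist_force: [-0.3, -0.5, -2.7]
width: 0.0135
```

```bash
python3 - <<'E'
from h import *
to(*jw(0,-30.2,18.1),JY); print(get_obs()["wrist_force"])
E
```

```text
pos [ 0.4461 -0.0381  0.0488] shift cm [0.01 0.01 0.07] turn [0.    0.    0.003]
[-0.33091695 -0.53186255 -2.69258932]
```

Emit:
{"fn": "step_arm", "kwargs": {"increments": "0 0 0.07 0 0 0.003; 0 0 0 0 0 0; 0 0 0 0 0 0"}}

```text
time: 51.05
tool_pos: [0.4461, -0.038, 0.0481]
ee_rot: [3.141, -0.0, -0.134]
wrist_force: [0.3, 0.5, -3.1]
width: 0.0136
```

Emit:
{"fn": "step_arm", "kwargs": {"increments": "0 0 0 0 0 0; 0 0 0 0 0 0; 0 0 0 0 0 0; 0 0 0 0 0 0; 0 0 0 0 0 0", "claw": 0}}

```text
time: 51.55
tool_pos: [0.4462, -0.0379, 0.0482]
ee_rot: [3.141, -0.0, -0.134]
wrist_force: [-1.3, -0.5, -0.4]
width: 0.0465
```

Emit:
{"fn": "step_arm", "kwargs": {"increments": "0 0 -1 0 0 0; 0 0 -3 0 0 0; 0 0 -4 0 0 0; 0 0 -2 0 0 0; 1.9 4.3 0 0 0 0"}}

```text
time: 52.05
tool_pos: [0.4616, -0.0806, 0.1539]
ee_rot: [-3.141, -0.01, -0.127]
wrist_force: [1.1, -0.9, 1.0]
width: 0.0467
```

Emit:
{"fn": "step_arm", "kwargs": {"increments": "1.9 4.3 0 0 0 0; 1.9 4.3 0 0 0 0; 1.9 4.3 0 0 0 0; 1.9 4.3 0 0 0 0; 1.9 4.3 0 0 0 0", "claw": -0.3}}

```text
time: 52.55
tool_pos: [0.525, -0.3109, 0.149]
ee_rot: [3.141, -0.001, -0.134]
wrist_force: [0.3, 1.3, 0.8]
width: 0.0611
```

Emit:
{"fn": "step_arm", "kwargs": {"increments": "2 4.2 0 0 0 -0.122; 0 0 0 0 0 -0.122; 0 0 0 0 0 0; 0 0 0 0 0 0"}}

```text
time: 52.95
tool_pos: [0.5388, -0.3529, 0.1486]
ee_rot: [3.142, -0.0, 0.107]
wrist_force: [0.2, 0.1, 0.5]
width: 0.061
```

```bash
python3 - <<'E'
from h import *
to(.5406,-.3528,.054,.112); T=tool(); c=cam("wrist",T); np.save("w14.npy",T)
im=snapshot("wrist"); crop(im,190,20,470,260,2.5,"w14")
for r in np.arange(.036,.056,.002):
    v=proj(c,(.5406+r*.9937,-.3528+r*.1118,.055)).round().astype(int); print(round(r,3),v,im[v[1],v[0]].sum(),end="; ")
v=proj(c,(.5406+.035*.9937,-.3528+.035*.1118,.055)).round().astype(int); print(v,im[v[1],v[0]-14:v[0]+15].sum(1))
E
```

```text
pos [ 0.5388 -0.3529  0.1486] shift cm [0.18 0.01 9.46] turn [ 0.    -0.    -0.005]
0.036 [327 154] 605; 0.038 [327 152] 605; 0.04 [327 150] 608; 0.042 [327 147] 609; 0.044 [327 145] 611; 0.046 [327 142] 613; 0.048 [327 140] 582; 0.05 [327 138] 379; 0.052 [327 135] 284; 0.054 [327 133] 197; 0.056 [327 130] 318; [327 155] [493 493 477 402 258 187 282 463 566 599 610 611 608 607 603 595 597 599
 590 588 589 570 470 292 212 315 452 486 487]
```

Emit:
{"fn": "step_arm", "kwargs": {"increments": "0.5 0 0 0 0 -0.005; 0 0 3 0 0 0; 0 0 3 0 0 0; 0 0 1.5 0 0 0; 0 0 1 0 0 0"}}

```text
time: 53.5
tool_pos: [0.5434, -0.3514, 0.0618]
ee_rot: [-3.14, 0.001, 0.115]
wrist_force: [0.3, 0.6, 0.2]
width: 0.0615
```

Emit:
{"fn": "step_arm", "kwargs": {"increments": "0 0 0.5 0 0 0; 0 0 0.2 0 0 0; 0 0 0 0 0 0; 0 0 0 0 0 0"}}

```text
time: 53.9
tool_pos: [0.5443, -0.3532, 0.0575]
ee_rot: [3.14, -0.002, 0.115]
wrist_force: [0.1, 0.7, 0.7]
width: 0.0611
```

```bash
python3 - <<'E'
from h import *
to(.5437,-.3524,.054,.112)
E
```

```text
pos [ 0.5443 -0.3532  0.0575] shift cm [-0.05 -0.08  0.35] turn [ 0.002 -0.002  0.003]
```

Emit:
{"fn": "step_arm", "kwargs": {"increments": "-0.02 -0.05 0.1 0 0 0.003; 0 0 0.1 0 0 0; 0 0 0.1 0 0 0; 0 0 0 0 0 0"}}

```text
time: 54.3
tool_pos: [0.5433, -0.3521, 0.0529]
ee_rot: [-3.141, 0.0, 0.112]
wrist_force: [-0.6, 0.2, -0.3]
width: 0.0606
```

Emit:
{"fn": "step_arm", "kwargs": {"increments": "0 0 0 0 0 0; 0 0 0 0 0 0; 0 0 0 0 0 0; 0 0 0 0 0 0; 0 0 0 0 0 0", "claw": 1}}

```text
time: 54.8
tool_pos: [0.5435, -0.3522, 0.0532]
ee_rot: [3.141, -0.0, 0.112]
wrist_force: [0.7, 0.4, -0.5]
width: 0.0245
```

Emit:
{"fn": "step_arm", "kwargs": {"increments": "0 0 0 0 0 0; 0 0 0 0 0 0; 0 0 0 0 0 0; 0 0 0 0 0 0; 0 0 0 0 0 0"}}

```text
time: 55.3
tool_pos: [0.5435, -0.3522, 0.0531]
ee_rot: [3.141, -0.0, 0.112]
wrist_force: [0.7, -1.0, -0.3]
width: 0.0137
```

Emit:
{"fn": "step_arm", "kwargs": {"increments": "0 0 -0.5 0 0 0; 0 0 -1 0 0 0; 0 0 -2 0 0 0; 0 0 -3 0 0 0; 0 0 -1.5 0 0 0"}}

```text
time: 55.8
tool_pos: [0.5445, -0.3529, 0.1368]
ee_rot: [3.138, -0.004, 0.112]
wrist_force: [0.4, -0.3, -1.6]
width: 0.0134
```

```bash
python3 - <<'E'
from h import *
to(*jw(0,-200,90),JY+np.pi/2); o=get_obs(); print(o["wrist_force"],o["width"])
E
```

```text
pos [ 0.5445 -0.3529  0.1368] shift cm [-10.37 -15.9    1.59] turn [ 5.000e-03 -1.000e-03 -1.327e+00]
[ 0.35801204 -0.29125703 -1.6391828 ] 0.013374715467867872
```

Emit:
{"fn": "step_arm", "kwargs": {"increments": "-2.6 -4 0 0 0 0; -2.6 -4 0 0 0 0; -2.6 -4 0 0 0 0; -2.5 -3.9 0 0 0 0; 0 0 0 0 0 -0.148"}}

```text
time: 56.3
tool_pos: [0.4189, -0.2007, 0.1317]
ee_rot: [-3.137, 0.003, 0.266]
wrist_force: [0.0, -0.2, -2.0]
width: 0.0135
```

Emit:
{"fn": "step_arm", "kwargs": {"increments": "0 0 0 0 0 -0.148; 0 0 0 0 0 -0.148; 0 0 0 0 0 -0.148; 0 0 0 0 0 -0.148; 0 0 0 0 0 -0.148"}}

```text
time: 56.8
tool_pos: [0.4233, -0.2055, 0.1335]
ee_rot: [3.141, 0.0, 1.006]
wrist_force: [0.1, -0.4, -2.6]
width: 0.0141
```

Emit:
{"fn": "step_arm", "kwargs": {"increments": "0 0 0 0 0 -0.148; 0 0 0 0 0 -0.148; 0 0 0 0 0 -0.145; 0 0 2 0 0 0; 0 0 2 0 0 0"}}

```text
time: 57.3
tool_pos: [0.424, -0.206, 0.0939]
ee_rot: [3.139, 0.001, 1.441]
wrist_force: [-0.4, 0.1, -1.8]
width: 0.014
```

Emit:
{"fn": "step_arm", "kwargs": {"increments": "0 0 1 0 0 0; 0 0 0 0 0 0; 0 0 0 0 0 0"}}

```text
time: 57.6
tool_pos: [0.4237, -0.2058, 0.0837]
ee_rot: [3.141, 0.0, 1.441]
wrist_force: [0.7, 0.7, -1.6]
width: 0.0138
```

```bash
python3 - <<'E'
from h import *
to(*jw(0,-200,19),JY+np.pi/2); T=tool(); c=cam("wrist",T)
im=snapshot("wrist"); cv2.imwrite("pics/w15.png",im[:,:,::-1])
for r in (.030,.040,.043,.045,.046,.047,.049,.052):
    v=proj(c,(T@[r,0,-.002,1])[:3]).round().astype(int); print(r,v,im[v[1],v[0]].sum(),end="; ")
E
```

```text
pos [ 0.4237 -0.2058  0.0837] shift cm [-0.08  0.02  3.47] turn [0.001 0.    0.002]
0.03 [327 186] 588; 0.04 [327 168] 601; 0.043 [327 163] 603; 0.045 [327 159] 490; 0.046 [327 158] 383; 0.047 [327 156] 289; 0.049 [327 152] 303; 0.052 [327 147] 304;
```

Emit:
{"fn": "step_arm", "kwargs": {"increments": "-0.05 0.02 0.6 0 0 0.002; 0 0 0.6 0 0 0; 0 0 0.6 0 0 0; 0 0 0.6 0 0 0; 0 0 0.4 0 0 0"}}

```text
time: 58.15
tool_pos: [0.4231, -0.2059, 0.0542]
ee_rot: [-3.141, -0.0, 1.439]
wrist_force: [0.4, 0.5, -2.0]
width: 0.0137
```

Emit:
{"fn": "step_arm", "kwargs": {"increments": "0 0 0.3 0 0 0; 0 0 0.2 0 0 0; 0 0 0 0 0 0; 0 0 0 0 0 0"}}

```text
time: 58.55
tool_pos: [0.4236, -0.2062, 0.0503]
ee_rot: [3.141, 0.0, 1.439]
wrist_force: [-0.6, -0.4, -1.7]
width: 0.0135
```

```bash
python3 - <<'E'
from h import *
to(*jw(0,-115.2,19),JY+np.pi/2); print(get_obs()["wrist_force"])
E
```

```text
pos [ 0.4236 -0.2062  0.0503] shift cm [8.45 0.02 0.13] turn [ 0.  0. -0.]
[-0.562339   -0.43408913 -1.65221301]
```

Emit:
{"fn": "step_arm", "kwargs": {"increments": "0 0 0.07 0 0 0; 0 0 0.06 0 0 0; 0 0 0 0 0 0; 1 0 0 0 0 0; 1 0 0 0 0 0"}}

```text
time: 59.05
tool_pos: [0.4262, -0.1856, 0.0488]
ee_rot: [3.142, -0.0, 1.438]
wrist_force: [0.0, 0.3, -2.3]
width: 0.0137
```

Emit:
{"fn": "step_arm", "kwargs": {"increments": "1.5 0 0 0 0 0; 1.5 0 0 0 0 0; 1.5 0 0 0 0 0; 1 0 0 0 0 0; 0.5 0 0 0 0 0"}}

```text
time: 59.55
tool_pos: [0.4341, -0.1255, 0.0488]
ee_rot: [3.142, -0.0, 1.44]
wrist_force: [-0.0, 0.2, -2.4]
width: 0.0141
```

Emit:
{"fn": "step_arm", "kwargs": {"increments": "0 0 0 0 0 0; 0 0 0 0 0 0; 0 0 0 0 0 0"}}

```text
time: 59.85
tool_pos: [0.434, -0.1273, 0.0488]
ee_rot: [3.141, 0.0, 1.438]
wrist_force: [0.1, 0.1, -2.5]
width: 0.0139
```

```bash
python3 - <<'E'
from h import *
to(*jw(0,-115.2,19),JY); print(get_obs()["wrist_force"])
E
```

```text
pos [ 0.434  -0.1273  0.0488] shift cm [ 0.49  0.03 -0.02] turn [0.   0.   1.57]
[ 0.07085196  0.09841854 -2.54806178]
```

Emit:
{"fn": "step_arm", "kwargs": {"increments": "0.48 0.03 0 0 0 0; 0 0 0 0 0 0.12; 0 0 0 0 0 0.145; 0 0 0 0 0 0.145; 0 0 0 0 0 0.145"}}

```text
time: 60.35
tool_pos: [0.435, -0.1222, 0.0488]
ee_rot: [-3.142, -0.0, 0.877]
wrist_force: [0.1, 0.7, -1.7]
width: 0.0139
```

Emit:
{"fn": "step_arm", "kwargs": {"increments": "0 0 0 0 0 0.145; 0 0 0 0 0 0.145; 0 0 0 0 0 0.145; 0 0 0 0 0 0.145; 0 0 0 0 0 0.145"}}

```text
time: 60.85
tool_pos: [0.4349, -0.1222, 0.0488]
ee_rot: [-3.141, 0.0, 0.152]
wrist_force: [0.2, 0.5, -1.8]
width: 0.0131
```

Emit:
{"fn": "step_arm", "kwargs": {"increments": "0 0 0 0 0 0.145; 0 0 0 0 0 0.145; 0 0 0 0 0 0; 0 0 0 0 0 0"}}

```text
time: 61.25
tool_pos: [0.4349, -0.1222, 0.0488]
ee_rot: [3.142, 0.0, -0.129]
wrist_force: [-0.1, -0.3, -2.5]
width: 0.014
```

```bash
python3 - <<'E'
from h import *
to(*jw(0,-115.2,18.1),JY); print(get_obs()["wrist_force"])
E
```

```text
pos [ 0.4349 -0.1222  0.0488] shift cm [0.01 0.03 0.07] turn [0.    0.    0.003]
[-0.05242075 -0.26607227 -2.47308922]
```

Release, rise and look from close.

Emit:
{"fn": "step_arm", "kwargs": {"increments": "0 0 0.07 0 0 0.003; 0 0 0 0 0 0; 0 0 0 0 0 0"}}

```text
time: 61.55
tool_pos: [0.4349, -0.1221, 0.0481]
ee_rot: [3.142, -0.0, -0.134]
wrist_force: [0.1, 0.1, -2.2]
width: 0.0142
```

Emit:
{"fn": "step_arm", "kwargs": {"increments": "0 0 0 0 0 0; 0 0 0 0 0 0; 0 0 0 0 0 0; 0 0 0 0 0 0; 0 0 0 0 0 0", "claw": 0}}

```text
time: 62.05
tool_pos: [0.4351, -0.1222, 0.0482]
ee_rot: [3.141, -0.0, -0.134]
wrist_force: [0.2, 0.0, 0.1]
width: 0.0463
```

Emit:
{"fn": "step_arm", "kwargs": {"increments": "0 0 -1 0 0 0; 0 0 -3 0 0 0; 0 0 -4 0 0 0; 0 0 -4 0 0 0; -2 -4.5 -3 0 0 0"}}

```text
time: 62.55
tool_pos: [0.4248, -0.0838, 0.1981]
ee_rot: [3.139, -0.006, -0.14]
wrist_force: [0.9, 2.4, 0.1]
width: 0.0469
```

Emit:
{"fn": "step_arm", "kwargs": {"increments": "-2 -4.5 -3 0 0 0; -2 0 -2 0 0 0; 0 0 0 0 0 0; 0 0 0 0 0 0"}}

```text
time: 62.95
tool_pos: [0.3916, -0.0376, 0.2406]
ee_rot: [3.141, -0.002, -0.134]
wrist_force: [-0.2, -0.3, 0.2]
width: 0.0467
```

```bash
python3 - <<'E'
from h import *
T=tool();np.save("w16.npy",T); print(T[:3,3])
im=snapshot("wrist"); crop(im,170,0,490,240,2.5,"w16")
im=snapshot("scene"); crop(im,190,95,420,300,2.9,"scene9")
E
```

```text
[ 0.39162097 -0.03759601  0.24064837]
```

View pics/w16.png

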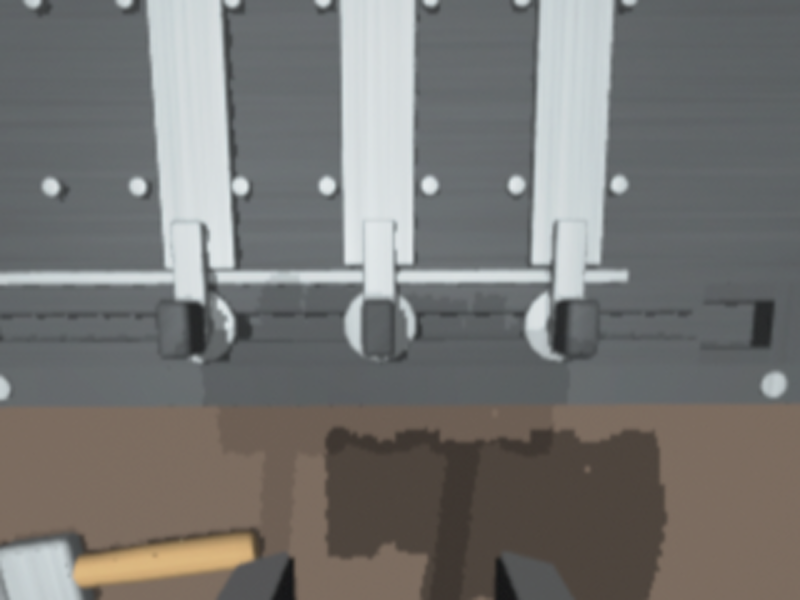

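```bash
python3 - <<'E'
from h import *
inv=lambda p:(np.array([[np.cos(JY),np.sin(JY)],[-np.sin(JY),np.cos(JY)]])@(p[:2]-JO)*1e3).round(1)
for nm,off,P in (("w16",(170,0),{"3L":(165.5,268),"3R":(234,268),"2L":(344.5,263.5),"2R":(413,263.5),"1L":(532,263),"1R":(602,263)}),("w11",(170,20),{"3L":(358,363.5),"3R":(436,363.5)})):
    c=cam("wrist",np.load(nm+".npy"))
    for k,p in P.items(): print(nm,k,inv(onz(c,np.array(p)/2.5+off-np.array([.3,.3]),.04)))
c=cam("wrist",np.load("w16.npy")); g=lambda p:np.array(p)/2.5+[169.7,-.3]
for p in ((188,222),(379,222),(571,222)): print("nose",inv(onz(c,g(p),.05)))
for p in ((156.5,150),(230,150),(342,150),(414.5,150),(537,150),(608.5,150)): print("edge@150",inv(onz(c,g(p),.04)))
for p,y in (((138,186),78),((240,186),32),((327,186),-7)): print("pin",inv(onz(c,g(p),.038)),y)
E
```

```text
w16 3L [26.5 67.2]
w16 3R [26.4 35.9]
w16 2L [ 28.2 -14.6]
w16 2R [ 28.2 -45.8]
w16 1L [  28.3 -100.1]
w16 1R [  28.2 -132.1]
w11 3L [28.  69.8]
w11 3R [27.9 38.9]
nose [45.6 53.2]
nose [ 45.4 -30.6]
nose [  45.2 -115. ]
edge@150 [76.8 67.7]
edge@150 [76.7 35.2]
edge@150 [ 76.6 -14.3]
edge@150 [ 76.5 -46.4]
edge@150 [  76.4 -100.5]
edge@150 [  76.3 -132.2]
pin [62.1 77.6] 78
pin [61.9 31.9] 32
pin [61.8 -7.2] -7
```

View pics/scene9.png

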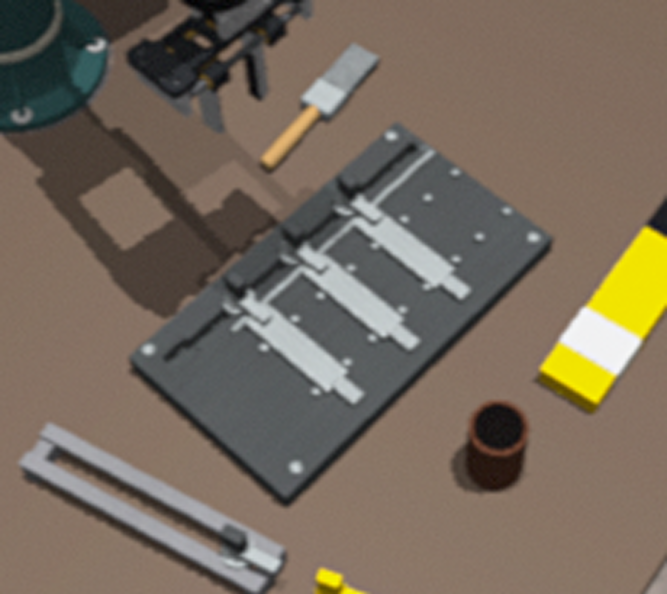

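```bash
python3 - <<'E'
from h import *
inv=lambda p:(np.array([[np.cos(JY),np.sin(JY)],[-np.sin(JY),np.cos(JY)]])@(p[:2]-JO)*1e3).round(1)
c=cam("wrist",np.load("w16.npy")); g=lambda p:np.array(p)/2.5+[169.7,-.3]
for p in ((173.5,328),(379,328),(582.5,328)): print("bar top",inv(onz(c,g(p),.074)))
for p in ((189,285),(379,285),(569,285)): print("nose root",inv(onz(c,g(p),.05)))
E
```

```text
bar top [ 0.9 56.2]
bar top [  0.6 -30.7]
bar top [   0.4 -116.9]
nose root [18.8 54.5]
nose root [ 18.6 -30.4]
nose root [  18.4 -115.4]
```

```bash
python3 -c "
from bench import *
print(close_job())"
```

```text
the job is handed in; nothing more can be done
None
```

I laid all three slats that were present flat in bays 1, 2 and 3, with tongues pointing away from the T-slot. I then fitted a hold-down to each, doing bay 3, then 2, then 1, and handed the job in at about 63 s. The fourth hold-down is still in the rack, and I did not touch the pipe, carton or brush.

**Final check:** a close wrist-camera view showed the square ends about 1–3 mm off the stop strip and the noses over the slat ends. In bays 1 and 2 the noses are within about 1 mm of the slat's middle. Wrist forces stayed at a few newtons throughout.

**What disagreed:** after its hold-down was fitted, the bay 3 slat shifted about 3 mm sideways, probably the announced knock. It still lies flat between its pins, close to or touching the pin on the pocket side. Its hold-down had turned about 2–3°, and the nose is about 2 mm off the slat's middle. I judged this acceptable and left it.

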